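# Fetch the stone adze from between the pots for drawing

## Task

First stand the jar and the lamp stand aside, upright, in the side tray, leaving the stone adze where it lies; then bring the adze to the drawing board and lay it flat, broad side down as it lies now, centred on the black rectangle and lengthwise along it. Only then put the jar and the lamp stand back upright in the finds tray, each exactly on the round seat it came from. Set everything down gently, drop or tip nothing, and leave the pencil cup, eraser and set square as they are.

Things in the scene. Friction and masses are not known exactly. Their poses are not given: they have to be found in the camera images.
- jar: Red-brown clay jar, 100 mm tall, about 0.3 kg: straight round belly 56 mm in diameter from 22 to 72 mm above its foot (grip there), foot 48 mm, narrow neck 32 mm, lip 42 mm. Origin: centre of its underside; z up along its axis. At the start it stands on one of the two round seats of the finds tray.
- stand: Tan-coloured clay lamp stand, 110 mm tall, about 0.25 kg: flared foot 56 mm in diameter, straight round waist 34 mm in diameter from 32 to 78 mm above the underside (grip there), rounded head 48 mm in diameter from 88 mm up, flat top. Origin: centre of its underside; z up along its axis. At the start it stands on the other round seat of the finds tray.
- adze: Pale grey-green stone adze lying flat, 102 mm long (x), 40 mm wide (y; 42 mm at the blade), 30 mm high, about 0.28 kg. Block-shaped with flat parallel sides from x = -51 to +27 mm, sloping down to the cutting edge at +x. Origin: under the middle of its length at its underside; z up. Its balance point lies within 3 mm of the origin in plan. At the start it lies along x of the finds tray, midway between the jar and the lamp stand, which stand within 10 mm of its sides.
- finds_tray: Fixed grey shallow tray, 150 mm (x) by 210 mm (y), rim 20 mm high and 6 mm thick, white inside floor 7 mm above its underside. Origin: centre of its underside. Two dark round seats, flat circles 68 mm in diameter, at y = +56 and -56 mm (x = 0): the places of the jar and the lamp stand.
- side_tray: Fixed light wooden tray, empty at the start, 140 mm (x) by 220 mm (y), rim 16 mm high and 6 mm thick, dark foam floor 7 mm above its underside. Origin: centre of its underside. Room for the jar and the lamp stand side by side along y.
- drawing_board: Fixed flat board with white paper, 160 mm (x) by 220 mm (y), top 7 mm above its underside. Origin: centre of its underside. At its centre a black rectangle, 70 mm (x) by 130 mm (y).
- pencil_cup: Bystander: white cup with pencils, 72 mm in diameter, 90 mm tall, 130 mm with the pencils. Origin: centre of its underside.
- eraser: Bystander: white eraser, 45 by 22 by 13 mm. Origin: centre of its underside.
- set_square: Bystander: clear plastic set square lying flat, about 120 mm by 105 mm, 4 mm thick. Origin: near its middle, at its underside.
Not all that is in view belongs to the job. There is more than one size of the adze; the job needs the smaller.

How it is judged:
By the outcome, as a careful person would: the job done as asked, in the order asked, and still so for the second after the job is handed in, with the robot touching nothing.
It also fails if it takes over 141 s, if anything falls off the work surface, if the arm or the gripper's body presses on something with over 40 N, if the wrist force passes 120 N, or if a joint passes its speed limit or range.

## Robot

A 7-joint arm with a two-finger parallel gripper is mounted at the origin on the work surface. World frame = base frame: x ahead of the robot, y to its left, z up, the work surface at z = 0. Lengths are in m, angles in rad, forces in N, time in s.
With the tool pointing down it reaches from about 0.4 to 0.85 m from the base axis. Payload 10.4 kg.
Tool frame: the origin (TCP) lies midway between the tips of the shut fingers; the grasp point (between the pads) lies 19 mm behind it; z points along the fingers, y is the line along which they close (so a half turn about z gives the same grasp; the last joint's range is limited). The gripper opens to 87 mm and grips with 3 to 60 N. Pads are 19 mm wide; open, the fingers measure 117 mm over their backs; the gripper's body (75 mm by 190 mm) begins 51 mm behind the grasp point.
Start: joints at [-1.235, 0.332, -0.065, 1.46, 0.022, 1.35, -0.088], TCP at [0.219, 0.585, 0.223] pointing down, gripper open.
Joint ranges: [-2.6, 2.6], [-0.5, 2.12], [-1.47, 1.34], [0.16, 2.42], [-1.27, 4.41], [0.06, 2.06], [-2.6, 2.6]. Speed limits (rad/s): [2.22, 2.22, 2.79, 2.79, 3.14, 3.14, 3.14].

## Interface

Orientations are given as [roll, pitch, yaw] about the fixed x, y, z axes, in that order (R = Rz(yaw) Ry(pitch) Rx(roll)).
In Python, from workcell import r, viewer gives the robot as it stands. The module is installed in compiled form; this text tells all that it offers.
- The arm moves only by the tool move_arm, never from a script. Its argument "moves" is one flat list of numbers, 6 for each row, row after row: the shift along the tool's x, y, z in mm, then the turn, a rotation vector about the tool's x, y, z in rad. In form: [tx, ty, tz, wx, wy, wz, tx, ty, tz, wx, wy, wz, ...]. A call has 1 to 10 rows; each row is the pose to reach, as a shift and turn from the pose commanded when the call began, along the tool's axes at that moment; what a row does not reach only later rows make up. A row lasts 1/10 s, in which the tool goes at most 50 mm and 8.59 degrees, less where a joint would pass 70% of its speed; a pose out of reach is approached as far as the arm can. A call with a gripper value outside its range is refused whole. "jaw" is the finger opening in mm, from 0 to 87, set as the call begins (left out, the last holds). The fingers move at their own pace and stop on an object; "grip_force" is the grip in N (left out, the last holds). Time passes only in rows, so rows that repeat a pose let the fingers close. It gives the time, the measured TCP pose, the force, the opening and the grip force at its end, in the units of the state.
- r.sense(): the state, without advancing time (a new reading comes with each control period).
- viewer.camera(name): name is "scene" or "top"; returns the picture (480x640x3 uint8, red, green, blue); there is no depth.
- viewer.get_calibration(name): a dict with "intrinsics" (3x3 intrinsics, pixels), "extrinsics" (4x4, takes a point from world to camera coordinates). Camera axes: x right, y down, z forward; pixel columns grow to the right and rows downward; lengths in m; the calibration is good to about 2 mm. A picture is of the moment at which its call begins. get_calibration takes no time and is no camera call.
- r.finish_job(): hands the job in; it is judged then, once.
Trained networks look in the newest picture that a camera, given by its name, has taken for a name from the list of things; names that differ only in an ending like _2 or _b are one class to them, and where a whole thing is asked for, a point or a joint stands for the part that bears it (a point fixed in the world has none). Each returns a list of dicts, best first, with "score" (0 to 1); they miss things now and then, are a little off and sometimes report something else, mostly with a low value. They report only what shows in the picture. A call takes as long as a camera call. They do not tell look-alikes from the thing itself.
- viewer.masks_of(camera, thing): "mask" (480x640 bool, what is visible of it) and "bbox" ([left, top, right, bottom] in pixels, round what is visible of it).
The state is a dict: "time_s": time; "qpos": joint angles; "joint_velocities": joint speeds; "joint_torque": joint torques, N m; "eef_pos": TCP position; "tcp_rot": TCP orientation; "force": force on the tool from outside, world axes, zero at the start; "ft_torque": the same for the moment, N m; "width": opening from 0.0 (shut) to 1.0 (fully open); "grasp_force": force on a finger pad.
Only numpy, scipy, OpenCV 4.12 (cv2) and the standard library are available. Lean on these libraries where they do the work, as an engineer would, in place of code of your own. Each camera call takes 0.05 s, during which the arm holds its last target. There are 200 camera calls.

## Working session

There is one attempt and no reset: what is moved stays moved. The work goes in short steps, Python scripts to look and compute and a tool call to move; the robot and the scene stay as the last step left them, time stands still between calls to the robot, and variables do not carry over. Pictures are saved under pics/ and viewed, at most 14 in all, crops included, and the job is handed in when it is done.

Besides the shell and the picture viewer there is one more tool, called after ">>>" as name(argument=value, ...) on one line, values as JSON. move_arm: Moves the arm, as the interface text tells. Its arguments: {"type":"object","properties":{"moves":{"type":"array"},"jaw":{"type":"number"},"grip_force":{"type":"number"}},"required":["moves"]}

```bash
mkdir -p pics
cat > h.py <<'E'
import numpy as np, cv2
from workcell import r, viewer
def ray(cam,u,v,z):
    c=viewer.get_calibration(cam);K=np.array(c["intrinsics"]);T=np.array(c["extrinsics"])
    R,t=T[:3,:3],T[:3,3];o=-R.T@t;d=R.T@np.linalg.inv(K)@np.array([u,v,1.]);s=(z-o[2])/d[2];return o+s*d
def proj(cam,p):
    c=viewer.get_calibration(cam);K=np.array(c["intrinsics"]);T=np.array(c["extrinsics"])
    q=K@(T[:3,:3]@np.array(p)+T[:3,3]);return q[:2]/q[2]
def save(cam,name):
    im=viewer.camera(cam);cv2.imwrite(f"pics/{name}.png",im[:,:,::-1]);return im
E
python3 - <<'E'
from h import *
print(r.sense())
for c in("top","scene"):
    save(c,c+"0");k=viewer.get_calibration(c);T=np.array(k["extrinsics"]);print(c,np.round(k["intrinsics"],1).tolist(),np.round(-T[:3,:3].T@T[:3,3],3))
    for n in "jar stand adze finds_tray side_tray drawing_board pencil_cup".split():
        for m in viewer.masks_of(c,n)[:3]: 
            M=m["mask"];ys,xs=np.nonzero(M);print(c,n,round(m["score"],2),np.round(m["bbox"]).tolist(),round(xs.mean(),1),round(ys.mean(),1),len(xs))
E
```

```text
{'time_s': 0.0, 'qpos': array([-1.23459164,  0.33286701, -0.06468463,  1.4609623 ,  0.02161801,
        1.34992035, -0.08848876]), 'joint_velocities': array([-1.47086248e-03, -2.54251450e-05,  9.99637068e-04,  1.04485536e-04,
        1.50758946e-03, -1.47202958e-04, -8.86572214e-04]), 'joint_torque': array([-1.83469383e-04, -6.23265409e+01,  2.42967712e-02, -3.89893305e+01,
       -6.14364515e-02,  3.98920896e-02,  1.43487187e-04]), 'eef_pos': array([0.21935139, 0.58481186, 0.22174694]), 'tcp_rot': array([-3.14013452e+00,  9.22232962e-05,  2.78281014e+00]), 'force': array([-0.89534403, -0.34182508, -0.06550639]), 'ft_torque': array([0.01135622, 0.0192668 , 0.02045695]), 'grasp_force': 0.0, 'width': 1.0001523829533032}
top [[543.7, 0.0, 318.7], [0.0, 543.7, 236.7], [0.0, 0.0, 1.0]] [ 0.36  -0.002  1.145]
top jar 0.93 [96.0, 216.0, 134.0, 243.0] 114.2 228.9 910
top jar 0.39 [135.0, 211.0, 165.0, 259.0] 146.9 234.6 892
top jar 0.26 [316.0, 257.0, 325.0, 280.0] 319.9 267.7 216
top stand 0.75 [151.0, 223.0, 192.0, 251.0] 170.3 235.6 846
top adze 0.95 [74.0, 309.0, 154.0, 362.0] 112.1 335.
[... 560 characters left out ...]
 476.3, 246.9], [0.0, 0.0, 1.0]] [1.108 0.478 0.786]
scene jar 0.7 [466.0, 303.0, 497.0, 358.0] 479.6 330.5 1343
scene stand 0.71 [417.0, 272.0, 444.0, 328.0] 428.7 298.5 1098
scene stand 0.17 [154.0, 245.0, 215.0, 282.0] 181.1 260.5 939
scene adze 0.84 [424.0, 303.0, 472.0, 348.0] 448.6 325.9 1077
scene adze 0.8 [485.0, 251.0, 557.0, 307.0] 520.9 278.4 1972
scene finds_tray 0.89 [382.0, 288.0, 518.0, 389.0] 448.3 339.1 4176
scene finds_tray 0.62 [319.0, 234.0, 331.0, 250.0] 324.6 240.1 168
scene side_tray 0.96 [160.0, 172.0, 262.0, 231.0] 214.1 199.6 3214
scene drawing_board 0.8 [228.0, 246.0, 347.0, 342.0] 287.6 291.5 5849
scene pencil_cup 0.97 [325.0, 307.0, 364.0, 377.0] 343.9 345.8 2059
```

View pics/top0.png

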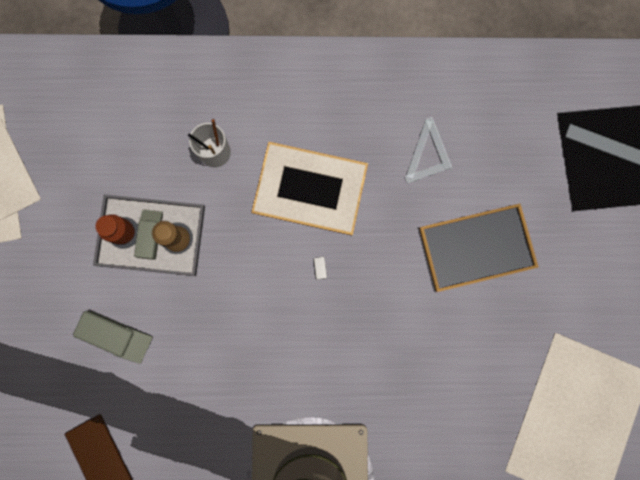

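View pics/scene0.png

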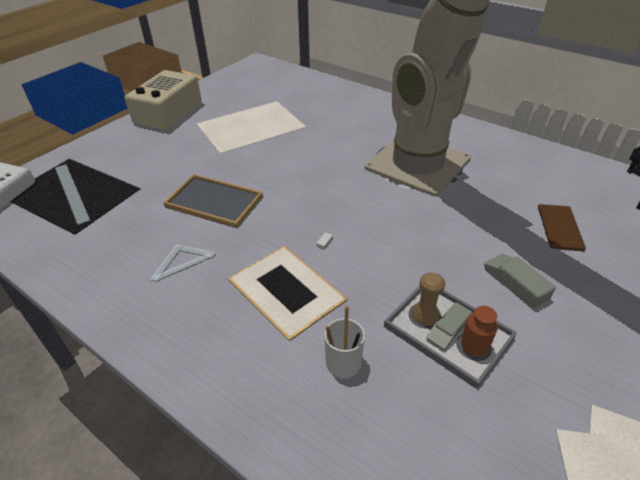

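The adze could be confused with two other things: a larger grey-green adze on the table (top 112,336) and the brown bar at (98,448). The adze I want is the one in the finds tray between the jar and the stand (top 148,235; scene 449,326). Next I'll refine the poses by fitting outlines to the image edges.

```bash
cat > fit.py <<'E'
from h import *
from scipy.optimize import minimize
def rect(lx,ly,z,n=40,cx=0,cy=0):
    t=np.linspace(-.5,.5,n);o=np.ones(n)*.5
    e=np.concatenate([np.c_[t*lx,o*ly],np.c_[t*lx,-o*ly],np.c_[o*lx,t*ly],np.c_[-o*lx,t*ly]])
    return np.c_[e+[cx,cy],np.full(len(e),z)]
def circ(d,z,cx=0,cy=0):
    a=np.linspace(0,2*np.pi,90);return np.c_[cx+d/2*np.cos(a),cy+d/2*np.sin(a),0*a+z]
def world(P,p):
    c,s=np.cos(p[2]),np.sin(p[2]);return np.c_[P[:,0]*c-P[:,1]*s+p[0],P[:,0]*s+P[:,1]*c+p[1],P[:,2]]
def pj(c,P):
    K=np.array(c["intrinsics"]);T=np.array(c["extrinsics"]);q=(P@T[:3,:3].T+T[:3,3])@K.T;return q[:,:2]/q[:,2:]
def grad(im,s=1.0):
    g=cv2.GaussianBlur(im.astype(np.float32),(0,0),s);m=0
    for k in range(3): m=m+np.hypot(cv2.Sobel(g[:,:,k],5,1,0),cv2.Sobel(g[:,:,k],5,0,1))
    return np.minimum(m,300)
def fit(ims,P,p0,step=(.006,.006,.04),yaw=True):
    best=None;n=3 if yaw else 2
    for s in (2.5,1.0):
        G={c:grad(i,s) for c,i in ims.items()};C={c:viewer.get_calibration(c) for c in ims}
        def f(q):
            p=np.r_[q,p0[2:]] if n==2 else q;v=0
            for c in G:
                uv=pj(C[c],world(P,p)).astype(np.float32);v-=cv2.remap(G[c],uv[:,:1],uv[:,1:],1).mean()
            return v
        x0=np.array(p0[:n],float) if best is None else best.x
        S=np.vstack([x0]+[x0+np.eye(n)[i]*step[i]*sg for i,sg in zip(range(n),(1,-1,1))])
        best=minimize(f,x0,method="Nelder-Mead",options=dict(initial_simplex=S,xatol=1e-5,fatol=1e-3))
    return best.x,best.fun
E
cat > m.py <<'E'
from fit import *
top=save("top","t1");sc=save("scene","s1")
FT=np.r_[rect(.15,.21,.02),rect(.138,.198,.02),rect(.138,.198,.007)]
ST=np.r_[rect(.14,.22,.016),rect(.128,.208,.016)]
DB=np.r_[rect(.16,.22,.007),rect(.07,.13,.007),rect(.07,.13,.007)]
g=lambda u,v,z:ray("top",u,v,z)[:2]
for n,P,uv,y in [("finds",FT,(150,235.5),-.07),("side",ST,(478.5,247.5),.17),("board",DB,(310,188),-.13)]:
    for ims in ({"top":top},{"scene":sc},{"top":top,"scene":sc}):
        x,f=fit(ims,P,[*g(*uv,.01),y]);print(n,list(ims),np.round(x,4),round(f))
    print(n, "yaw init",y)
    for im,c,col in((top,"top",(255,0,0)),(sc,"scene",(255,0,0))):
        for u in pj(viewer.get_calibration(c),world(P,x)): cv2.circle(im,tuple(int(round(a*8)) for a in u),2,col,-1,shift=3)
    if n=="finds": F=x
c,s=np.cos(F[2]),np.sin(F[2])
print("seats",[np.round([F[0]-s*k,F[1]+c*k],4).tolist() for k in(.056,-.056)])
J=np.r_[circ(.042,.107)];S=np.r_[circ(.048,.117)]
for n,P,uv,h in(("jar",J,(108,229),.107),("stand",S,(164,234),.117)):
    print(n,np.round(g(*uv,h),4))
    for ims in ({"top":top},): print(n,fit(ims,P,[*g(*uv,h),0],yaw=False))
A=np.r_[rect(.078,.040,.037,cx=-.012)]
for sg in(0,np.pi): print("adze",fit({"top":top},A,[*g(148,234,.03),F[2]+sg],step=(.004,.004,.03)))
cv2.imwrite("pics/ov.png",np.vstack([cv2.resize(top[170:300,80:560,::-1],(800,217)),cv2.resize(sc[220:400,220:540,::-1],(680,383))  if 0 else cv2.resize(top[185:285,85:215,::-1],(800,380))]))
E
python3 m.py
```

```text
finds ['top'] [ 0.4999  0.3388 -0.1013] -278
finds ['scene'] [ 0.4974  0.3346 -0.1019] -251
finds ['top', 'scene'] [ 0.4994  0.339  -0.0988] -523
finds yaw init -0.07
side ['top'] [ 0.4768 -0.3533  0.2355] -258
side ['scene'] [ 0.4752 -0.3542  0.2373] -267
side ['top', 'scene'] [ 0.4768 -0.3535  0.2365] -523
side yaw init 0.17
board ['top'] [ 0.6042  0.0013 -0.2154] -288
board ['scene'] [ 0.6029  0.0019 -0.2162] -283
board ['top', 'scene'] [ 0.6036  0.0015 -0.2144] -570
board yaw init -0.13
seats [[0.505, 0.3948], [0.4939, 0.2833]]
jar [0.4998 0.3877]
jar (array([0.50867078, 0.3938047 ]), np.float64(-230.07052612304688))
stand [0.4892 0.2777]
stand (array([0.49246149, 0.27888945]), np.float64(-260.2480163574219))
adze (array([0.4989956 , 0.34130568, 0.01464881]), np.float64(-235.1740264892578))
adze (array([0.49767063, 0.33608584, 2.99448021]), np.float64(-211.14450073242188))
```

View pics/ov.png

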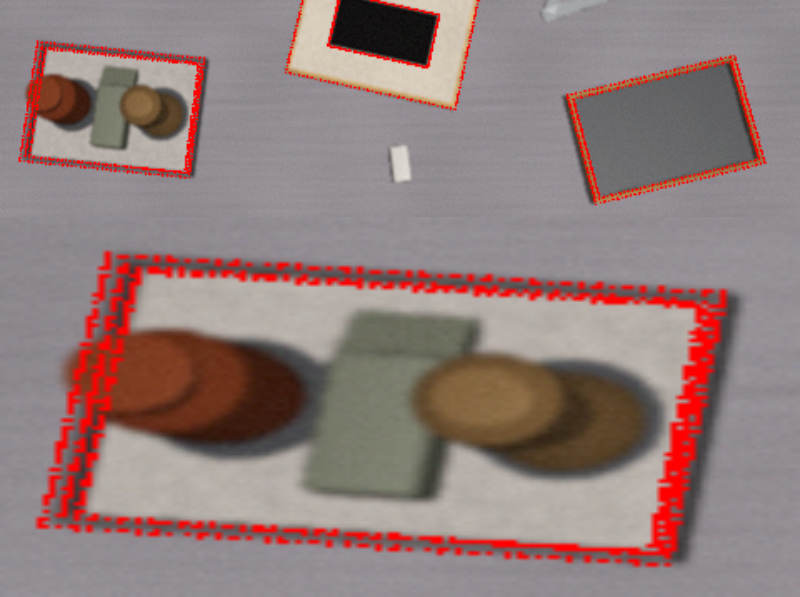

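Poses look plausible, and the crop confirms the target is the short adze between the jar and the stand, blade towards +x. The tray outline needs per-side visible edges, so I'll refine that.

```bash
cat > m2.py <<'E'
from fit import *
import fit as F_
from scipy.spatial import ConvexHull
top=cv2.cvtColor(cv2.imread("pics/t1.png"),4);sc=cv2.cvtColor(cv2.imread("pics/s1.png"),4)
C={c:viewer.get_calibration(c) for c in("top","scene")}
G={"top":grad(top,.8),"scene":grad(sc,.8)}
def side(lx,ly,z,k,n=50):
    t=np.linspace(-.45,.45,n);o=np.full(n,.5)
    return {"+x":np.c_[o*lx,t*ly,0*t+z],"-x":np.c_[-o*lx,t*ly,0*t+z],"+y":np.c_[t*lx,o*ly,0*t+z],"-y":np.c_[t*lx,-o*ly,0*t+z]}[k]
def tray(lx,ly,rim,near):
    E=[]
    for k in("+x","-x","+y","-y"):
        if k in near: E+=[side(lx,ly,0,k),side(lx-.012,ly-.012,rim,k)]
        else: E+=[side(lx,ly,rim,k),side(lx-.012,ly-.012,.007,k)]
    return np.concatenate(E)
def run(name,M,p0,cams,n=3):
    def f(q):
        p=np.r_[q,p0[n:]];return -sum(cv2.remap(G[c],*(lambda uv:(uv[:,:1],uv[:,1:]))(pj(C[c],world(M[c],p)).astype(np.float32)),1).mean() for c in cams)
    b=None
    for dx in(-.004,0,.004):
        for dy in(-.004,0,.004):
            x0=np.array(p0[:n],float);x0[:2]+=[dx,dy]
            S=np.vstack([x0]+[x0+np.eye(n)[i]*(.003,.003,.02)[i] for i in range(n)])
            r_=minimize(f,x0,method="Nelder-Mead",options=dict(initial_simplex=S,xatol=1e-5,fatol=1e-3))
            if b is None or r_.fun<b.fun:b=r_
    print(name,cams,np.round(b.x,4),round(b.fun));return b.x
M={"top":tray(.15,.21,.02,("-x","-y")),"scene":tray(.15,.21,.02,("+x","+y"))}
for c in(["top"],["scene"],["top","scene"]): F=run("finds",M,[.4994,.3375,-.1],c)
M={"top":tray(.14,.22,.016,("-x","+y")),"scene":tray(.14,.22,.016,("+x","+y"))}
for c in(["top"],["scene"],["top","scene"]): run("side",M,[.4768,-.3535,.2365],c)
c,s=np.cos(F[2]),np.sin(F[2])
for k,n in((.056,"jarseat"),(-.056,"standseat")):print(n,np.round([F[0]-s*k,F[1]+c*k],4))
# silhouettes of jar / stand against colour masks
prof={"jar":[(.048,0),(.056,.022),(.056,.072),(.032,.085),(.042,.1)],"stand":[(.056,0),(.034,.032),(.034,.078),(.048,.088),(.048,.11)]}
for n,p0 in(("jar",(.5065,.394)),("stand",(.493,.281))):
    ms={}
    for cam,im in(("top",top),("scene",sc)):
        viewer.camera(cam);m=viewer.masks_of(cam,n)[0]["mask"].astype(np.uint8)
        l=np.array(cv2.dilate(m,np.ones((9,9))),bool);a=im.astype(float);rat=a[:,:,0]/(a[:,:,2]+1)
        ms[cam]=(l&(rat>1.35)).astype(np.float32)
    def sil(cam,q):
        o=np.zeros((480*4,640*4),np.uint8)
        for (d0,z0),(d1,z1) in zip(prof[n],prof[n][1:]):
            uv=pj(C[cam],np.r_[circ(d0,.007+z0,*q),circ(d1,.007+z1,*q)])
            h=cv2.convexHull(((uv+.5)*4*16).round().astype(np.int32));cv2.fillConvexPoly(o,h,1,shift=4)
        return cv2.resize(o.astype(np.float32),(640,480),interpolation=cv2.INTER_AREA)
    for cams in(["top"],["scene"],["top","scene"]):
        f=lambda q:sum(np.abs(sil(k,q)-ms[k]).sum() for k in cams)
        x0=np.array(p0);b=minimize(f,x0,method="Nelder-Mead",options=dict(initial_simplex=[x0,x0+[.006,0],x0+[0,.006]],xatol=1e-4))
        print(n,cams,np.round(b.x,4),round(b.fun),[ms[k].sum() for k in cams])
for cam in C: print(viewer.masks_of(cam,"adze")[0]["bbox"])
A={"top":np.r_[rect(.078,.04,.037,cx=-.012)]}
run("adze",A,[F[0],F[1],F[2]],["top"])
E
python3 m2.py
```

```text
finds ['top'] [ 0.4997  0.3375 -0.0997] -284
finds ['scene'] [ 0.4991  0.3392 -0.095 ] -268
finds ['top', 'scene'] [ 0.4996  0.3376 -0.0983] -550
side ['top'] [ 0.4762 -0.3494  0.2376] -283
side ['scene'] [ 0.4724 -0.3492  0.2349] -255
side ['top', 'scene'] [ 0.4761 -0.349   0.2392] -528
jarseat [0.5051 0.3934]
standseat [0.4941 0.2819]
jar ['top'] [0.5072 0.3938] 60 [np.float32(894.0)]
jar ['scene'] [0.5056 0.3909] 89 [np.float32(1363.0)]
jar ['top', 'scene'] [0.5065 0.3915] 176 [np.float32(894.0), np.float32(1363.0)]
stand ['top'] [0.4933 0.28  ] 95 [np.float32(839.0)]
stand ['scene'] [0.4901 0.278 ] 199 [np.float32(1069.0)]
stand ['top', 'scene'] [0.4921 0.2789] 306 [np.float32(839.0), np.float32(1069.0)]
[71.5, 311.3, 152.5, 363.8]
[424.3, 304.4, 469.4, 344.7]
adze ['top'] [ 0.4987  0.3361 -0.1081] -238
```

>>> move_arm(moves=[-60,-14,0,0,0,0.15,-110,-26,0,0,0,0.3,-160,-38,0,0,0,0.45,-210,-50,0,0,0,0.6,-255,-60,0,0,0,0.75,-295,-70,0,0,0,0.9,-320,-75,0,0,0,1.05,-332,-78,0,0,0,1.2,-336,-79,0,0,0,1.312,-336,-79,0,0,0,1.312], jaw=87)

```text
time_s: 2.4
eef_pos: [0.507, 0.3925, 0.2225]
tcp_rot: [3.141, 0.0, 1.468]
force: [0.4, -0.1, -0.2]
width: 0.998
grasp_force: 0.0
```

```bash
cat > to.py <<'E'
import sys
from h import *
from scipy.spatial.transform import Rotation as R
x,y,z,yaw=map(float,sys.argv[1:5]);s=r.sense();E=R.from_euler
T=E("xyz",s["tcp_rot"]);G=E("xyz",[np.pi,0,yaw])
print(round(s["time_s"],2),np.round(s["eef_pos"],4),np.round(s["tcp_rot"],3),np.round(s["qpos"],2),"F",np.round(s["force"],1),"w",round(s["width"]*87,1),"g",round(s["grasp_force"],1))
print("shift",np.round(1000*T.inv().apply(np.array([x,y,z])-s["eef_pos"]),1),"turn",np.round((T.inv()*G).as_rotvec(),3))
E
python3 to.py .506 .393 .046 1.472
```

```text
2.4 [0.507  0.3925 0.2225] [3.141 0.    1.468] [-0.95  0.37  0.29  1.43 -0.1   1.36 -0.76] F [ 0.4 -0.1 -0.2] w 86.8 g 0.0
shift [  0.4  -1.1 176.5] turn [ 0.     0.    -0.004]
```

>>> move_arm(moves=[0,-1,20,0,0,0,0,-1,50,0,0,0,0,-1,80,0,0,0,0,-1,105,0,0,0,0,-1,130,0,0,0,0,-1,150,0,0,0,0,-1,164,0,0,0,0,-1,172,0,0,0,0,-1,176,0,0,0,0,-1,176,0,0,0])

```text
time_s: 3.4
eef_pos: [0.5054, 0.3936, 0.0467]
tcp_rot: [3.141, -0.0, 1.472]
force: [0.2, 0.5, -0.4]
width: 1.001
grasp_force: 0.0
```

```bash
python3 to.py .506 .393 .046 1.472
python3 - <<'E'
from h import *
a=save("scene","s2")[240:400,380:580,::-1];b=save("top","t2")[150:310,60:260,::-1]
cv2.imwrite("pics/c2.png",np.hstack([cv2.resize(k,(400,320),interpolation=2) for k in(a,b)]))
E
```

```text
3.4 [0.5054 0.3936 0.0467] [ 3.141 -0.     1.472] [-0.93  0.52  0.25  1.61 -0.15  1.03 -0.73] F [ 0.2  0.5 -0.4] w 87.0 g 0.0
shift [-0.5  0.7  0.7] turn [ 0. -0. -0.]
```

View pics/c2.png

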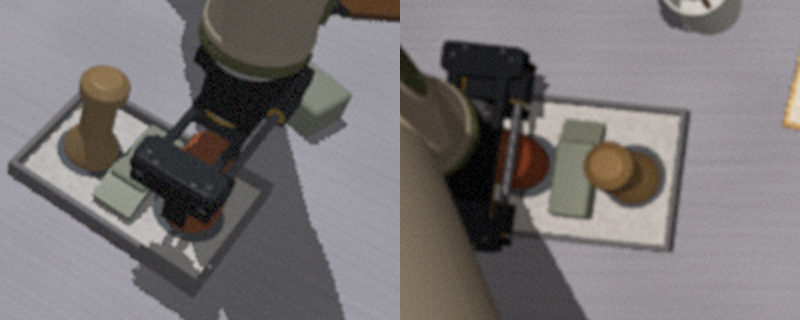

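The picture shows the fingers either side of the jar in the tray (scene crop, about 190,180), clear of the adze. Closing now.

>>> move_arm(moves=[0,0,0,0,0,0,0,0,0,0,0,0,0,0,0,0,0,0,0,0,0,0,0,0,0,0,0,0,0,0,0,0,0,0,0,0,0,0,0,0,0,0,0,0,0,0,0,0], jaw=40, grip_force=20)

```text
time_s: 4.3
eef_pos: [0.5058, 0.3934, 0.0468]
tcp_rot: [3.141, -0.0, 1.471]
force: [1.8, -0.5, 1.8]
width: 0.637
grasp_force: 20.0
```

```bash
python3 to.py .505 .3935 .2 1.472
```

```text
4.3 [0.5058 0.3934 0.0468] [ 3.141 -0.     1.471] [-0.93  0.52  0.25  1.61 -0.15  1.03 -0.73] F [ 1.8 -0.5  1.8] w 55.4 g 20.0
shift [ 1.000e-01 -7.000e-01 -1.532e+02] turn [ 0.001 -0.    -0.001]
```

>>> move_arm(moves=[0,0,-2,0,0,0,0,0,-8,0,0,0,0,0,-20,0,0,0,0,0,-40,0,0,0,0,0,-65,0,0,0,0,0,-90,0,0,0,0,0,-115,0,0,0,0,0,-135,0,0,0,0,0,-147,0,0,0,0,0,-150,0,0,0])

```text
time_s: 5.3
eef_pos: [0.5057, 0.3937, 0.1984]
tcp_rot: [3.14, -0.002, 1.471]
force: [-0.3, -0.4, -4.0]
width: 0.632
grasp_force: 20.0
```

```bash
python3 to.py .4884 -.3995 .197 1.81
```

```text
5.3 [0.5057 0.3937 0.1984] [ 3.140e+00 -2.000e-03  1.471e+00] [-0.95  0.38  0.28  1.47 -0.11  1.31 -0.76] F [-0.3 -0.4 -4. ] w 55.0 g 20.0
shift [-791.    61.9   -0. ] turn [ 0.002 -0.002 -0.339]
```

>>> move_arm(moves=[-5,0,0,0,0,0,-17,1,0,0,0,0,-37,3,0,0,0,0,-65,5,0,0,0,0,-97,8,0,0,0,0,-131,10,0,0,0,0,-165,13,0,0,0,0,-199,16,0,0,0,0,-233,18,0,0,0,0,-267,21,0,0,0,0])

```text
time_s: 6.3
eef_pos: [0.4984, 0.123, 0.1955]
tcp_rot: [-3.14, 0.001, 1.47]
force: [0.4, -0.1, -3.2]
width: 0.634
grasp_force: 20.0
```

>>> move_arm(moves=[-34,3,0,0,0,0,-68,5,0,0,0,0,-102,8,0,0,0,0,-136,11,0,0,0,0,-170,13,0,0,0,0,-204,16,0,0,0,0,-238,19,0,0,0,0,-272,21,0,0,0,0,-306,24,0,0,0,0,-340,27,0,0,0,0])

```text
time_s: 7.3
eef_pos: [0.4909, -0.2172, 0.1956]
tcp_rot: [-3.14, -0.001, 1.47]
force: [0.8, -0.4, -3.6]
width: 0.634
grasp_force: 20.0
```

>>> move_arm(moves=[-34,3,0,0,0,-0.03,-68,5,0,0,0,-0.07,-98,8,0,0,0,-0.11,-124,10,0,0,0,-0.15,-146,12,0,0,0,-0.2,-162,13,0,0,0,-0.25,-174,14,0,0,0,-0.29,-180,14,0,0,0,-0.32,-183,14,0,0,0,-0.335,-184,14,0,0,0,-0.339])

```text
time_s: 8.3
eef_pos: [0.487, -0.4001, 0.1958]
tcp_rot: [-3.141, -0.001, 1.809]
force: [0.2, 0.2, -2.8]
width: 0.635
grasp_force: 20.0
```

```bash
python3 to.py .4884 -.3995 .048 1.81
```

```text
8.3 [ 0.487  -0.4001  0.1958] [-3.141e+00 -1.000e-03  1.809e+00] [ 0.08  0.42  0.72  1.51 -0.28  1.31  1.06] F [ 0.2  0.2 -2.8] w 55.3 g 20.0
shift [1.000e-01 1.600e+00 1.478e+02] turn [-0.001 -0.001 -0.001]
```

>>> move_arm(moves=[0,1,8,0,0,0,0,1,28,0,0,0,0,1,53,0,0,0,0,1,78,0,0,0,0,1,101,0,0,0,0,1,120,0,0,0,0,1,133,0,0,0,0,1,140,0,0,0,0,1,144,0,0,0,0,1,145,0,0,0])

```text
time_s: 9.3
eef_pos: [0.4892, -0.3997, 0.0516]
tcp_rot: [3.141, 0.0, 1.81]
force: [-0.2, 0.1, -4.5]
width: 0.635
grasp_force: 20.0
```

>>> move_arm(moves=[0,0,0,0,0,0,0,0,1,0,0,0,0,0,1.5,0,0,0,0,0,2,0,0,0,0,0,2.5,0,0,0,0,0,3,0,0,0,0,0,3,0,0,0])

```text
time_s: 10.0
eef_pos: [0.489, -0.3996, 0.0484]
tcp_rot: [-3.142, -0.0, 1.81]
force: [-0.7, 0.1, -3.8]
width: 0.633
grasp_force: 20.0
```

Not in contact yet (−3.8 N is only the jar's weight). Lowering further in small steps.

>>> move_arm(moves=[0,0,0.5,0,0,0,0,0,1,0,0,0,0,0,1.5,0,0,0,0,0,1.5,0,0,0])

```text
time_s: 10.4
eef_pos: [0.489, -0.3996, 0.0469]
tcp_rot: [3.142, -0.0, 1.81]
force: [0.0, 0.0, -4.2]
width: 0.635
grasp_force: 20.0
```

```bash
python3 to.py .489 -.3996 .0468 1.81
```

```text
10.4 [ 0.489  -0.3996  0.0469] [ 3.142 -0.     1.81 ] [ 0.13  0.57  0.65  1.66 -0.38  1.05  1.13] F [ 0.   0.  -4.2] w 55.2 g 20.0
shift [-0.  -0.   0.1] turn [ 0. -0. -0.]
```

>>> move_arm(moves=[0,0,0.5,0,0,0,0,0,0.8,0,0,0,0,0,0.8,0,0,0])

```text
time_s: 10.7
eef_pos: [0.4891, -0.3997, 0.0468]
tcp_rot: [3.141, -0.0, 1.81]
force: [-2.3, 2.8, 5.5]
width: 0.639
grasp_force: 20.0
```

```bash
python3 to.py .489 -.3996 .0468 1.81
```

```text
10.7 [ 0.4891 -0.3997  0.0468] [ 3.141 -0.     1.81 ] [ 0.13  0.57  0.65  1.66 -0.38  1.05  1.13] F [-2.3  2.8  5.5] w 55.6 g 20.0
shift [ 0.1 -0.1 -0. ] turn [ 0. -0. -0.]
```

Contact made. Opening, then rising.

>>> move_arm(moves=[0,0,-0.5,0,0,0,0,0,-0.5,0,0,0,0,0,-0.5,0,0,0,0,0,-0.5,0,0,0,0,0,-0.5,0,0,0,0,0,-0.5,0,0,0,0,0,-0.5,0,0,0], jaw=87)

```text
time_s: 11.4
eef_pos: [0.489, -0.3996, 0.0467]
tcp_rot: [-3.142, -0.0, 1.81]
force: [0.1, -0.0, -0.1]
width: 0.997
grasp_force: 0.0
```

>>> move_arm(moves=[0,0,-8,0,0,0,0,0,-28,0,0,0,0,0,-58,0,0,0,0,0,-90,0,0,0,0,0,-120,0,0,0,0,0,-142,0,0,0,0,0,-155,0,0,0,0,0,-160,0,0,0])

```text
time_s: 12.2
eef_pos: [0.4893, -0.4, 0.2081]
tcp_rot: [3.14, 0.001, 1.81]
force: [0.0, -0.4, 0.0]
width: 1.004
grasp_force: 0.0
```

```bash
python3 to.py .494 .281 .206 1.472
```

```text
12.2 [ 0.4893 -0.4     0.2081] [3.14e+00 1.00e-03 1.81e+00] [ 0.07  0.42  0.72  1.5  -0.28  1.33  1.06] F [ 0.  -0.4  0. ] w 87.3 g 0.0
shift [660.5 165.7   1.6] turn [0.002 0.001 0.338]
```

>>> move_arm(moves=[10,2,0,0,0,0,35,9,0,0,0,0,70,18,0,0,0,0,110,28,0,0,0,0,150,38,0,0,0,0,190,48,0,0,0,0,230,58,0,0,0,0,270,68,0,0,0,0,310,78,0,0,0,0,350,88,0,0,0,0])

```text
time_s: 13.2
eef_pos: [0.4904, -0.0363, 0.2055]
tcp_rot: [-3.14, -0.0, 1.811]
force: [0.4, 0.5, 0.1]
width: 1.003
grasp_force: 0.0
```

>>> move_arm(moves=[40,10,0,0,0,0.04,80,20,0,0,0,0.08,120,30,0,0,0,0.12,160,40,0,0,0,0.16,200,50,0,0,0,0.2,235,59,0,0,0,0.24,265,67,0,0,0,0.28,288,72,0,0,0,0.31,303,76,0,0,0,0.33,310,78,0,0,0,0.338])

```text
time_s: 14.2
eef_pos: [0.4924, 0.2828, 0.2051]
tcp_rot: [-3.14, 0.001, 1.474]
force: [0.8, -0.2, -0.7]
width: 1.003
grasp_force: 0.0
```

```bash
python3 - <<'E'
from h import *
a=save("scene","s3")[150:250,140:280,::-1];b=save("top","t3")[180:310,410:560,::-1]
cv2.imwrite("pics/c3.png",np.hstack([cv2.resize(k,(400,320),interpolation=2) for k in(a,b)]))
E
python3 to.py .494 .281 .050 1.472
```

```text
14.3 [0.4931 0.2816 0.2056] [-3.140e+00  1.000e-03  1.474e+00] [-0.84  0.22  0.28  1.65 -0.06  1.28 -0.65] F [ 0.7 -1.2  0.4] w 87.2 g 0.0
shift [ -0.3   1.2 155.6] turn [-0.001  0.001  0.002]
```

View pics/c3.png

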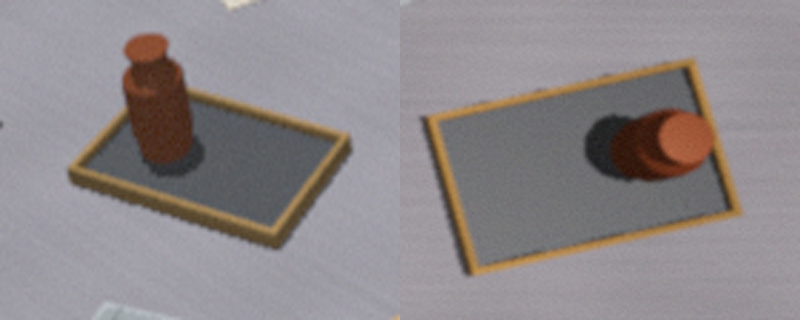

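The jar stands upright in the right part of the side tray (scene crop 160,110; top crop 650,145). Descending on the stand.

>>> move_arm(moves=[0,1,15,0,0,0,0,1,40,0,0,0,0,1,68,0,0,0,0,1,95,0,0,0,0,1,117,0,0,0,0,1,134,0,0,0,0,1,146,0,0,0,0,1,153,0,0,0,0,1,156,0,0,0,0,1,156,0,0,0])

```text
time_s: 15.3
eef_pos: [0.4952, 0.2807, 0.0508]
tcp_rot: [3.141, -0.0, 1.472]
force: [0.6, 0.1, 0.6]
width: 1.0
grasp_force: 0.0
```

>>> move_arm(moves=[0,0,0,0,0,0,0,0,0,0,0,0,0,0,0,0,0,0,0,0,0,0,0,0,0,0,0,0,0,0,0,0,0,0,0,0,0,0,0,0,0,0,0,0,0,0,0,0,0,0,0,0,0,0], jaw=25, grip_force=20)

```text
time_s: 16.2
eef_pos: [0.495, 0.2809, 0.0508]
tcp_rot: [-3.141, -0.0, 1.472]
force: [-2.1, 0.4, 1.6]
width: 0.531
grasp_force: 20.0
```

```bash
python3 to.py .494 .282 .050 1.472
```

```text
16.2 [0.495  0.2809 0.0508] [-3.141 -0.     1.472] [-0.82  0.37  0.26  1.81 -0.11  0.97 -0.61] F [-2.1  0.4  1.6] w 46.2 g 20.0
shift [ 1.  -1.1  0.8] turn [-0. -0. -0.]
```

Width 46 mm means the fingers met the head, not the waist (34 mm). I'll look closely.

Run:
```python
from h import *
a=save("scene","s4")[225:365,370:530,::-1];b=cv2.imread("pics/s1.png")[255:345,395:500]
cv2.imwrite("pics/c4.png",np.hstack([cv2.resize(k,None,fx=f,fy=f,interpolation=2)[:340] for k,f in((a,2.5),(b,3.78))]))
```

```text
(no output)
```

View pics/c4.png

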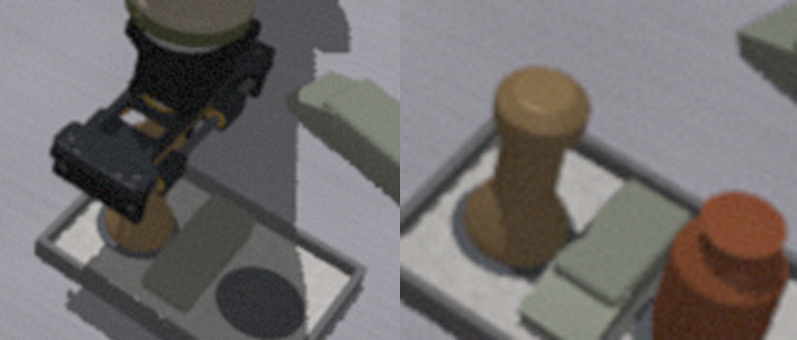

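The head is a near-cylindrical knob with a rounded top edge, and the finger flanks meet it before the pads reach the waist. I'll open, rise so the pads sit on the head (about 95 mm up), and grip there.

>>> move_arm(moves=[0,0,0,0,0,0,0,0,0,0,0,0,0,0,0,0,0,0,0,0,0,0,0,0,0,0,-5,0,0,0,0,0,-15,0,0,0,0,0,-26,0,0,0,0,0,-32,0,0,0,0,0,-33,0,0,0,0,0,-33,0,0,0], jaw=87)

```text
time_s: 17.25
eef_pos: [0.4951, 0.2809, 0.0841]
tcp_rot: [3.141, -0.001, 1.472]
force: [-0.6, 0.3, -0.9]
width: 1.0
grasp_force: 0.0
```

>>> move_arm(moves=[0,0,0,0,0,0,0,0,0,0,0,0,0,0,0,0,0,0,0,0,0,0,0,0,0,0,0,0,0,0,0,0,0,0,0,0,0,0,0,0,0,0,0,0,0,0,0,0], jaw=35, grip_force=22)

```text
time_s: 18.05
eef_pos: [0.4949, 0.2808, 0.0837]
tcp_rot: [-3.141, 0.0, 1.472]
force: [-0.6, 0.2, 0.1]
width: 0.537
grasp_force: 22.0
```

```bash
python3 to.py .494 .282 .2 1.472
```

```text
18.05 [0.4949 0.2808 0.0837] [-3.141  0.     1.472] [-0.82  0.33  0.27  1.79 -0.1   1.04 -0.62] F [-0.6  0.2  0.1] w 46.7 g 22.0
shift [   1.1   -1.1 -116.3] turn [-0.  0. -0.]
```

>>> move_arm(moves=[0,0,-1,0,0,0,0,0,-4,0,0,0,0,0,-10,0,0,0,0,0,-20,0,0,0,0,0,-35,0,0,0,0,0,-53,0,0,0,0,0,-72,0,0,0,0,0,-87,0,0,0,0,0,-97,0,0,0,0,0,-100,0,0,0])

```text
time_s: 19.05
eef_pos: [0.4955, 0.2811, 0.1853]
tcp_rot: [3.14, -0.001, 1.472]
force: [0.3, -0.1, -2.2]
width: 0.536
grasp_force: 22.0
```

```bash
python3 to.py .4638 -.2985 .184 1.81
python3 - <<'E'
from h import *
a=save("scene","s5")[180:320,370:530,::-1]
cv2.imwrite("pics/c5.png",cv2.resize(a,None,fx=3,fy=3,interpolation=2))
E
```

```text
19.05 [0.4955 0.2811 0.1853] [ 3.140e+00 -1.000e-03  1.472e+00] [-0.84  0.23  0.28  1.68 -0.07  1.24 -0.64] F [ 0.3 -0.1 -2.2] w 46.6 g 22.0
shift [-5.799e+02  2.570e+01  5.000e-01] turn [ 0.002 -0.001 -0.338]
```

View pics/c5.png

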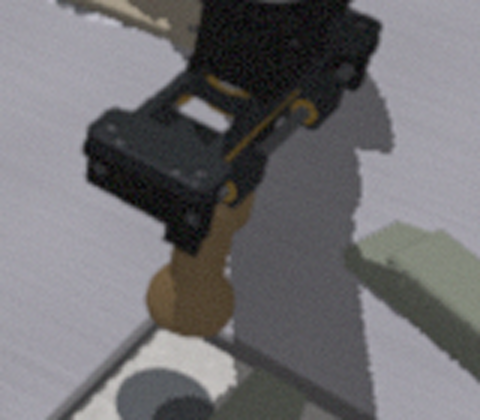

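The stand hangs upright from the gripper (crop 200,270). Carrying it over.

>>> move_arm(moves=[-5,0,0,0,0,0,-17,1,0,0,0,0,-37,2,0,0,0,0,-65,3,0,0,0,0,-97,4,0,0,0,0,-131,6,0,0,0,0,-165,7,0,0,0,0,-199,9,0,0,0,0,-233,10,0,0,0,0,-267,12,0,0,0,0])

```text
time_s: 20.1
eef_pos: [0.4794, 0.0108, 0.1834]
tcp_rot: [-3.141, -0.0, 1.47]
force: [0.4, -0.3, -1.3]
width: 0.538
grasp_force: 22.0
```

>>> move_arm(moves=[-34,2,0,0,0,-0.03,-68,3,0,0,0,-0.07,-102,5,0,0,0,-0.11,-136,6,0,0,0,-0.15,-170,8,0,0,0,-0.19,-204,9,0,0,0,-0.23,-236,10,0,0,0,-0.27,-264,12,0,0,0,-0.3,-286,13,0,0,0,-0.325,-302,13,0,0,0,-0.338])

```text
time_s: 21.1
eef_pos: [0.4614, -0.2908, 0.1834]
tcp_rot: [-3.141, -0.0, 1.808]
force: [0.7, 0.8, -2.5]
width: 0.537
grasp_force: 22.0
```

>>> move_arm(moves=[-7,-3,0,0,0,0,-10,-3,0,0,0,0,-10,-3,0,0,0,0])

```text
time_s: 21.4
eef_pos: [0.4628, -0.2983, 0.1836]
tcp_rot: [3.142, -0.001, 1.809]
force: [-0.6, 0.9, -3.1]
width: 0.537
grasp_force: 22.0
```

```bash
python3 to.py .4638 -.2985 .0860 1.81
```

```text
21.4 [ 0.4628 -0.2983  0.1836] [ 3.142e+00 -1.000e-03  1.809e+00] [-0.16  0.23  0.75  1.75 -0.16  1.23  0.87] F [-0.6  0.9 -3.1] w 46.7 g 22.0
shift [-0.5  0.9 97.6] turn [ 0.    -0.001 -0.001]
```

>>> move_arm(moves=[0,1,6,0,0,0,0,1,18,0,0,0,0,1,35,0,0,0,0,1,53,0,0,0,0,1,69,0,0,0,0,1,82,0,0,0,0,1,90,0,0,0,0,1,95,0,0,0,0,1,97,0,0,0,0,1,97,0,0,0])

```text
time_s: 22.4
eef_pos: [0.4643, -0.2981, 0.0869]
tcp_rot: [3.141, 0.0, 1.81]
force: [-0.5, -1.0, -2.3]
width: 0.533
grasp_force: 22.0
```

>>> move_arm(moves=[0,0,0.5,0,0,0,0,0,1,0,0,0,0,0,1.5,0,0,0,0,0,2,0,0,0,0,0,2.5,0,0,0,0,0,2.5,0,0,0])

```text
time_s: 23.0
eef_pos: [0.4641, -0.298, 0.0841]
tcp_rot: [-3.142, -0.0, 1.81]
force: [-0.3, 0.0, -2.7]
width: 0.541
grasp_force: 22.0
```

```bash
python3 to.py .4638 -.2985 .0837 1.81
```

```text
23.0 [ 0.4641 -0.298   0.0841] [-3.142 -0.     1.81 ] [-0.11  0.35  0.71  1.85 -0.26  1.04  0.94] F [-0.3  0.  -2.7] w 47.1 g 22.0
shift [-0.4 -0.4  0.4] turn [-0. -0. -0.]
```

>>> move_arm(moves=[0,0,0.4,0,0,0,0,0,0.7,0,0,0,0,0,0.7,0,0,0])

```text
time_s: 23.3
eef_pos: [0.4642, -0.2983, 0.0837]
tcp_rot: [3.141, 0.0, 1.81]
force: [-1.4, -0.7, 0.4]
width: 0.536
grasp_force: 22.0
```

>>> move_arm(moves=[0,0,-0.3,0,0,0,0,0,-0.3,0,0,0,0,0,-0.3,0,0,0,0,0,-0.3,0,0,0,0,0,-0.3,0,0,0,0,0,-0.3,0,0,0], jaw=87)

```text
time_s: 23.9
eef_pos: [0.4641, -0.298, 0.0838]
tcp_rot: [3.142, -0.0, 1.81]
force: [-0.4, 0.2, 0.3]
width: 0.962
grasp_force: 0.0
```

>>> move_arm(moves=[0,0,-6,0,0,0,0,0,-22,0,0,0,0,0,-45,0,0,0,0,0,-70,0,0,0,0,0,-90,0,0,0,0,0,-102,0,0,0,0,0,-106,0,0,0,0,0,-106,0,0,0])

```text
time_s: 24.7
eef_pos: [0.4642, -0.298, 0.1898]
tcp_rot: [3.141, -0.0, 1.81]
force: [-0.7, 0.3, -0.2]
width: 0.999
grasp_force: 0.0
```

```bash
python3 to.py .499 .337 .19 3.04
```

```text
24.7 [ 0.4642 -0.298   0.1898] [ 3.141 -0.     1.81 ] [-0.16  0.22  0.75  1.74 -0.16  1.24  0.87] F [-0.7  0.3 -0.2] w 86.9 g 0.0
shift [ 6.087e+02  1.843e+02 -1.000e-01] turn [ 0.    0.   -1.23]
```

>>> move_arm(moves=[10,3,0,0,0,0,35,11,0,0,0,0,70,21,0,0,0,0,110,33,0,0,0,0,150,45,0,0,0,0,190,58,0,0,0,0,230,70,0,0,0,0,270,82,0,0,0,0,310,94,0,0,0,0,350,106,0,0,0,0])

```text
time_s: 25.7
eef_pos: [0.4832, 0.0694, 0.189]
tcp_rot: [-3.14, -0.0, 1.81]
force: [0.5, -0.4, 0.3]
width: 1.008
grasp_force: 0.0
```

>>> move_arm(moves=[40,12,0,0,0,-0.13,78,24,0,0,0,-0.26,114,34,0,0,0,-0.4,148,45,0,0,0,-0.54,178,54,0,0,0,-0.68,204,61,0,0,0,-0.82,226,68,0,0,0,-0.96,243,73,0,0,0,-1.08,254,76,0,0,0,-1.17,259,78,0,0,0,-1.23])

```text
time_s: 26.7
eef_pos: [0.4971, 0.3389, 0.1884]
tcp_rot: [-3.14, -0.002, 3.046]
force: [0.1, -0.6, 0.3]
width: 0.995
grasp_force: 0.0
```

```bash
python3 to.py .499 .337 .0105 3.04
python3 - <<'E'
from h import *
a=save("scene","s6")[130:250,140:300,::-1];b=save("top","t6")[180:300,60:220,::-1]
cv2.imwrite("pics/c6.png",np.hstack([cv2.resize(k,(400,300),interpolation=2) for k in(a,b)]))
E
```

```text
26.7 [0.4971 0.3389 0.1884] [-3.140e+00 -2.000e-03  3.046e+00] [-0.81  0.3   0.16  1.58 -0.05  1.27  0.84] F [ 0.1 -0.6  0.3] w 86.6 g 0.0
shift [ -2.4  -1.5 177.9] turn [-0.001 -0.002  0.006]
```

View pics/c6.png

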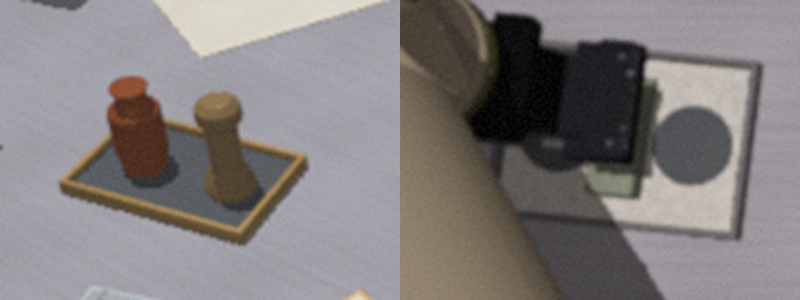

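Both items stand upright in the side tray (scene crop 140,130 and 230,150), and the stand's seat is now visible (top px about 177,238). Lowering over the adze.

>>> move_arm(moves=[-1,-1,15,0,0,0.003,-2,-1.5,42,0,0,0.006,-2.4,-1.5,74,0,0,0.006,-2.4,-1.5,105,0,0,0.006,-2.4,-1.5,130,0,0,0.006,-2.4,-1.5,150,0,0,0.006,-2.4,-1.5,164,0,0,0.006,-2.4,-1.5,172,0,0,0.006,-2.4,-1.5,176,0,0,0.006,-2.4,-1.5,177,0,0,0.006])

```text
time_s: 27.8
eef_pos: [0.5011, 0.3355, 0.0129]
tcp_rot: [3.141, 0.0, 3.033]
force: [-0.5, -0.4, -0.0]
width: 1.0
grasp_force: 0.0
```

```bash
python3 to.py .499 .337 .0105 3.04
python3 - <<'E'
from fit import *
im=cv2.cvtColor(cv2.imread("pics/t6.png"),4)
print(fit({"top":im},circ(.068,.007),[.494,.282,0],step=(.004,.004),yaw=False))
im=cv2.cvtColor(cv2.imread("pics/s4.png"),4)
print(fit({"scene":im},circ(.068,.007),[.505,.3935,0],step=(.004,.004),yaw=False))
im=cv2.cvtColor(cv2.imread("pics/s6.png"),4)
print(fit({"scene":im},circ(.068,.007),[.494,.282,0],step=(.004,.004),yaw=False))
E
```

```text
27.8 [0.5011 0.3355 0.0129] [3.141 0.    3.033] [-0.78  0.48  0.15  1.73 -0.08  0.93  0.86] F [-0.5 -0.4 -0. ] w 87.0 g 0.0
shift [2.3 1.3 2.4] turn [ 0.     0.    -0.007]
(array([0.49513915, 0.28431034]), np.float64(-283.5464782714844))
(array([0.50416906, 0.39145763]), np.float64(-295.67486572265625))
(array([0.49200125, 0.27802167]), np.float64(-263.3360595703125))
```

>>> move_arm(moves=[1,0.7,1,0,0,-0.004,2,1.3,2,0,0,-0.007,2.2,1.3,2.2,0,0,-0.007,2.2,1.3,2.2,0,0,-0.007])

```text
time_s: 28.2
eef_pos: [0.499, 0.3372, 0.011]
tcp_rot: [3.141, 0.0, 3.041]
force: [0.1, -0.2, -0.2]
width: 1.001
grasp_force: 0.0
```

>>> move_arm(moves=[0,0,0,0,0,0,0,0,0,0,0,0,0,0,0,0,0,0,0,0,0,0,0,0,0,0,0,0,0,0,0,0,0,0,0,0,0,0,0,0,0,0,0,0,0,0,0,0,0,0,0,0,0,0], jaw=30, grip_force=25)

```text
time_s: 29.1
eef_pos: [0.4989, 0.3369, 0.0106]
tcp_rot: [-3.142, -0.0, 3.041]
force: [-0.5, -1.0, 0.0]
width: 0.457
grasp_force: 25.0
```

```bash
python3 to.py .499 .337 .15 3.04
```

```text
29.1 [0.4989 0.3369 0.0106] [-3.142 -0.     3.041] [-0.79  0.48  0.14  1.74 -0.08  0.93  0.86] F [-0.5 -1.   0. ] w 39.8 g 25.0
shift [-1.000e-01  1.000e-01 -1.394e+02] turn [-0.    -0.     0.001]
```

>>> move_arm(moves=[0,0,-2,0,0,0,0,0,-8,0,0,0,0,0,-22,0,0,0,0,0,-45,0,0,0,0,0,-75,0,0,0,0,0,-108,0,0,0,0,0,-140,0,0,0,0,0,-165,0,0,0,0,0,-180,0,0,0,0,0,-185,0,0,0])

```text
time_s: 30.1
eef_pos: [0.4994, 0.3374, 0.1979]
tcp_rot: [3.139, 0.002, 3.041]
force: [1.2, 0.7, -3.2]
width: 0.46
grasp_force: 25.0
```

```bash
python3 to.py .6036 .0015 .195 1.356
```

```text
30.1 [0.4994 0.3374 0.1979] [3.139e+00 2.000e-03 3.041e+00] [-0.81  0.29  0.17  1.57 -0.05  1.28  0.84] F [ 1.2  0.7 -3.2] w 40.0 g 25.0
shift [-137.4 -323.7    2.4] turn [ 0.003 -0.     1.685]
```

>>> move_arm(moves=[-3,-8,0,0,0,0.05,-11,-26,0,0,0,0.14,-22,-52,0,0,0,0.25,-35,-82,0,0,0,0.37,-48,-114,0,0,0,0.49,-62,-146,0,0,0,0.61,-76,-178,0,0,0,0.73,-89,-208,0,0,0,0.85,-100,-234,0,0,0,0.97,-108,-255,0,0,0,1.09])

```text
time_s: 31.1
eef_pos: [0.5804, 0.0701, 0.1945]
tcp_rot: [-3.14, 0.0, 1.944]
force: [0.3, -0.7, -3.3]
width: 0.458
grasp_force: 25.0
```

```bash
python3 to.py .6036 .0015 .15 1.356
```

```text
31.1 [0.5804 0.0701 0.1945] [-3.14   0.     1.944] [-0.58  0.27  0.46  1.63 -0.12  1.27  0.27] F [ 0.3 -0.7 -3.3] w 39.8 g 25.0
shift [-72.4  -3.4  44.6] turn [-0.002  0.001  0.588]
```

>>> move_arm(moves=[-16,-1,2,0,0,0.09,-31,-2,6,0,0,0.18,-44,-2,11,0,0,0.27,-54,-3,17,0,0,0.36,-62,-3,24,0,0,0.44,-67,-3,31,0,0,0.51,-70,-3,37,0,0,0.56,-72,-3,42,0,0,0.588,-72,-3,44,0,0,0.588,-72,-3,44,0,0,0.588])

```text
time_s: 32.1
eef_pos: [0.6042, 0.0047, 0.151]
tcp_rot: [-3.141, 0.0, 1.364]
force: [-0.2, -0.2, -1.7]
width: 0.462
grasp_force: 25.0
```

```bash
python3 to.py .6036 .0015 .0106 1.356
python3 - <<'E'
from fit import *
top=save("top","t7");sc=save("scene","s7")
print(r.sense()["eef_pos"])
# black rect by threshold, from the start picture
for n,cam in (("t1","top"),("s1","scene")):
    im=cv2.cvtColor(cv2.imread(f"pics/{n}.png"),4)
    R=np.r_[rect(.07,.13,.007)]
    print(cam,fit({cam:im},R,[.6036,.0015,-.2144],step=(.003,.003,.02)))
a=sc[200:360,210:370,::-1];b=top[120:250,230:390,::-1]
cv2.imwrite("pics/c7.png",np.hstack([cv2.resize(k,(400,325),interpolation=2) for k in(a,b)]))
E
```

```text
32.1 [0.6042 0.0047 0.151 ] [-3.141  0.     1.364] [-0.53  0.37  0.57  1.64 -0.21  1.2  -0.13] F [-0.2 -0.2 -1.7] w 40.2 g 25.0
shift [ -3.2   0.2 140.4] turn [-0.001  0.     0.008]
[0.60462449 0.00472441 0.1517306 ]
top (array([ 0.60464167,  0.00229167, -0.20523333]), np.float64(-300.0))
scene (array([ 0.60207891,  0.00091297, -0.23121974]), np.float64(-300.0))
```

View pics/c7.png

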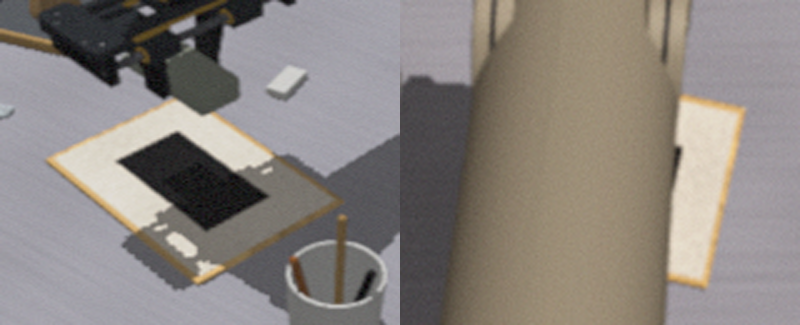

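The adze hangs level above the black rectangle (scene crop 195,170), with the cup clear. Lowering.

>>> move_arm(moves=[-2,0,6,0,0,0.004,-3,0,20,0,0,0.008,-3,0,42,0,0,0.008,-3,0,67,0,0,0.008,-3,0,90,0,0,0.008,-3,0,109,0,0,0.008,-3,0,122,0,0,0.008,-3,0,130,0,0,0.008,-3,0,134,0,0,0.008,-3,0,135,0,0,0.008])

```text
time_s: 33.2
eef_pos: [0.6042, 0.0014, 0.0167]
tcp_rot: [3.141, -0.0, 1.355]
force: [-0.1, -0.1, -2.5]
width: 0.46
grasp_force: 25.0
```

```bash
python3 to.py .6036 .0015 .0106 1.356
python3 - <<'E'
from h import *
for n,cam in (("t1","top"),("s1","scene")):
    g=cv2.imread(f"pics/{n}.png").max(2).astype(np.float32)
    uv=proj(cam,[.6036,.0015,.007]).astype(int);g=cv2.resize(g,None,fx=4,fy=4,interpolation=cv2.INTER_CUBIC)
    _,L,st,_=cv2.connectedComponentsWithStats((g<110).astype(np.uint8));m=L==L[uv[1]*4,uv[0]*4]
    ys,xs=np.nonzero(m);P=np.array([ray(cam,(x+.5)/4-.5,(y+.5)/4-.5,.007)[:2] for x,y in zip(xs[::5],ys[::5])]);
    print(cam,P.mean(0),cv2.minAreaRect((P*1000).astype(np.float32)))
E
```

```text
33.2 [0.6042 0.0014 0.0167] [ 3.141 -0.     1.355] [-0.48  0.52  0.51  1.75 -0.3   0.95 -0.07] F [-0.1 -0.1 -2.5] w 40.0 g 25.0
shift [-0.1 -0.6  6.1] turn [ 0.    -0.    -0.001]Traceback (most recent call last):
  File "<stdin>", line 6, in <module>
  File "h.py", line 4, in ray
    c=viewer.get_calibration(cam);K=np.array(c["intrinsics"]);T=np.array(c["extrinsics"])
ValueError: time passes only in moves, steps and waits
```

```bash
cat >> h.py <<'E'
_gc=viewer.get_calibration;_c={}
class V:
    def __getattr__(s,n): return getattr(_v,n)
    def get_calibration(s,n):
        if n not in _c:_c[n]=_gc(n)
        return _c[n]
_v=viewer;viewer=V()
E
cat > blk.py <<'E'
from h import *
for n,cam in (("t1","top"),("s1","scene")):
    g=cv2.imread(f"pics/{n}.png").max(2).astype(np.float32)
    uv=proj(cam,[.6036,.0015,.007]).astype(int);g=cv2.resize(g,None,fx=4,fy=4,interpolation=cv2.INTER_CUBIC)
    _,L,st,_=cv2.connectedComponentsWithStats((g<110).astype(np.uint8));m=L==L[uv[1]*4,uv[0]*4]
    ys,xs=np.nonzero(m);P=np.array([ray(cam,(x+.5)/4-.5,(y+.5)/4-.5,.007)[:2] for x,y in zip(xs[::5],ys[::5])]);
    e=np.linalg.eigh(np.cov((P-P.mean(0)).T))[1][:,1];print(cam,P.mean(0),"yaw",np.arctan2(e[1],e[0])%np.pi-np.pi/2,np.ptp(P@e),len(xs))
E
python3 blk.py
```

```text
top [0.60409413 0.00185295] yaw -0.21930813711566044 0.12822723924572213 30030
scene [0.60354431 0.00311182] yaw -0.21938112440395807 0.1284964798279628 22150
```

>>> move_arm(moves=[1,-0.5,1.5,0,0,0.004,1,-0.5,3,0,0,0.004,1,-0.5,4,0,0,0.004,1,-0.5,5,0,0,0.004,1,-0.5,5.5,0,0,0.004,1,-0.5,5.5,0,0,0.004])

```text
time_s: 33.8
eef_pos: [0.6037, 0.0026, 0.0111]
tcp_rot: [-3.142, -0.0, 1.351]
force: [-0.4, -0.7, -2.9]
width: 0.457
grasp_force: 25.0
```

>>> move_arm(moves=[0,0,0.5,0,0,0,0,0,1,0,0,0,0,0,1,0,0,0])

```text
time_s: 34.1
eef_pos: [0.6037, 0.0026, 0.01]
tcp_rot: [-3.141, 0.0, 1.351]
force: [0.5, 0.6, -3.4]
width: 0.454
grasp_force: 25.0
```

>>> move_arm(moves=[0,0,0.4,0,0,0,0,0,0.4,0,0,0,0,0,0.4,0,0,0])

```text
time_s: 34.4
eef_pos: [0.6037, 0.0026, 0.0097]
tcp_rot: [-3.142, -0.0, 1.351]
force: [-0.1, -0.8, -2.6]
width: 0.455
grasp_force: 25.0
```

>>> move_arm(moves=[0,0,0.4,0,0,0,0,0,0.6,0,0,0,0,0,0.6,0,0,0])

```text
time_s: 34.7
eef_pos: [0.6038, 0.0026, 0.0096]
tcp_rot: [-3.142, -0.0, 1.351]
force: [-3.9, 0.5, 4.9]
width: 0.461
grasp_force: 25.0
```

Contact. Releasing, rising and moving aside so I can check the placing.

>>> move_arm(moves=[0,0,-0.6,0,0,0,0,0,-0.6,0,0,0,0,0,-0.6,0,0,0,0,0,-0.6,0,0,0,0,0,-0.6,0,0,0,0,0,-0.6,0,0,0,0,0,-0.6,0,0,0,0,0,-0.6,0,0,0], jaw=87)

```text
time_s: 35.5
eef_pos: [0.6037, 0.0026, 0.0097]
tcp_rot: [-3.142, -0.0, 1.351]
force: [-0.2, -0.4, -0.9]
width: 0.988
grasp_force: 0.0
```

>>> move_arm(moves=[0,0,-6,0,0,0,0,0,-20,0,0,0,0,0,-45,0,0,0,0,0,-80,0,0,0,0,0,-115,0,0,0,0,0,-150,0,0,0,0,0,-180,0,0,0,0,0,-195,0,0,0,0,0,-200,0,0,0])

```text
time_s: 36.4
eef_pos: [0.6044, 0.0025, 0.2118]
tcp_rot: [3.139, -0.001, 1.351]
force: [0.3, 0.1, -0.2]
width: 1.002
grasp_force: 0.0
```

```bash
python3 to.py .4642 -.2982 .2 1.81
```

```text
36.4 [0.6044 0.0025 0.2118] [ 3.139e+00 -1.000e-03  1.351e+00] [-0.55  0.32  0.59  1.57 -0.18  1.31 -0.16] F [ 0.3  0.1 -0.2] w 87.2 g 0.0
shift [-324.1  -71.2   11.2] turn [ 0.003 -0.001 -0.459]
```

>>> move_arm(moves=[-12,-3,1,0,0,-0.02,-42,-9,2,0,0,-0.06,-85,-19,3,0,0,-0.12,-130,-29,5,0,0,-0.18,-175,-39,6,0,0,-0.25,-220,-48,8,0,0,-0.32,-260,-57,9,0,0,-0.38,-294,-64,10,0,0,-0.43,-316,-69,11,0,0,-0.459,-324,-71,11,0,0,-0.459])

```text
time_s: 37.4
eef_pos: [0.4616, -0.3002, 0.1976]
tcp_rot: [-3.14, -0.001, 1.806]
force: [-0.3, 0.4, 1.1]
width: 0.999
grasp_force: 0.0
```

```bash
cat > chk.py <<'E'
from fit import *
import sys
t=sys.argv[1];top=save("top","t"+t);sc=save("scene","s"+t)
g=np.array([1,1,1])
# greenish adze pixels on board: brighter than black, darker than paper
for cam,im in(("top",top),("scene",sc)):
    uv=proj(cam,[.6038,.0024,.037]).astype(int);b=cv2.resize(im.max(2).astype(np.float32),None,fx=4,fy=4,interpolation=cv2.INTER_CUBIC)
    uvc=pj(viewer.get_calibration(cam),world(rect(.078,.04,.037,cx=-.012),[.6038,.0024,-.2195+np.pi/2]))
    print(cam,uv,np.round(uvc.min(0)),np.round(uvc.max(0)))
def slab(L):return np.r_[rect(.078,.04,.037,cx=-.012),rect(.078,.04,.007,cx=-.012)]
E
python3 chk.py 8; python3 to.py .4642 -.2982 .0837 1.81
python3 - <<'E'
import cv2,numpy as np
a=cv2.imread("pics/s8.png")[235:350,220:355];b=cv2.imread("pics/t8.png")[135:240,245:375]
cv2.imwrite("pics/c8.png",np.hstack([cv2.resize(k,(400,330),interpolation=2) for k in(a,b)]))
E
```

```text
top [309 184] [295. 172.] [335. 199.]
scene [285 278] [264. 262.] [301. 291.]
37.5 [ 0.463  -0.2985  0.1979] [-3.140e+00 -1.000e-03  1.807e+00] [-0.14  0.21  0.72  1.73 -0.14  1.26  0.85] F [-0.1  0.4 -0.2] w 87.0 g 0.0
shift [-1.000e-01  1.400e+00  1.142e+02] turn [-0.001 -0.001 -0.003]
```

View pics/c8.png

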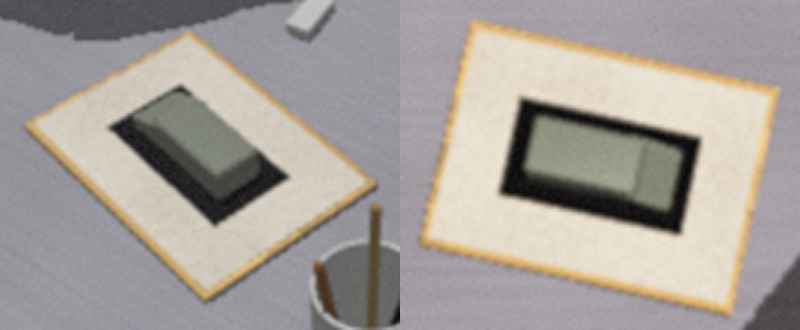

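The adze lies flat in the black rectangle, blade towards −y, perhaps 2–3 mm off along its length. I'll measure this by a silhouette fit.

```bash
cat > sil.py <<'E'
from fit import *
import sys
C={c:viewer.get_calibration(c) for c in("top","scene")};ms={}
for cam,n in(("top","t8"),("scene","s8")):
    im=cv2.imread(f"pics/{n}.png").astype(np.float32).max(2);o=np.zeros((480,640),np.uint8)
    cv2.fillConvexPoly(o,cv2.convexHull(pj(C[cam],world(np.r_[rect(.068,.126,.007)],[.6038,.0024,-.2195])).round().astype(np.int32)),1)
    o2=np.zeros((480,640),np.uint8);cv2.fillConvexPoly(o2,cv2.convexHull(pj(C[cam],world(np.r_[rect(.115,.05,.007),rect(.115,.05,.04)],[.6038,.0024,-.2195-np.pi/2])).round().astype(np.int32)),1)
    blk=np.median(im[(o>0)&(im<60)]);gr=np.percentile(im[o>0],60);print(cam,blk,gr)
    ms[cam]=np.clip((im-blk)/(.5*(gr-blk)),0,1)*((o>0)|(o2>0)) 
    print(ms[cam].sum())
def sil(cam,p,ze):
    o=np.zeros((1920,2560),np.uint8)
    P=np.array([[x,y,z] for x in(-.051,.027) for y in(-.02,.02) for z in(.007,.037)]+[[.051,y,.007+ze] for y in(-.021,.021)])
    cv2.fillConvexPoly(o,cv2.convexHull(((pj(C[cam],world(P,p))+.5)*64).round().astype(np.int32)),1,shift=4)
    return cv2.resize(o.astype(np.float32),(640,480),interpolation=cv2.INTER_AREA)
for cams in(["top"],["scene"],["top","scene"]):
  for ze in(.002,.01):
    f=lambda p:sum(np.abs(sil(c,p,ze)-ms[c]).sum() for c in cams)
    x0=np.array([.6038,.0024,-.2195-np.pi/2]);b=minimize(f,x0,method="Nelder-Mead",options=dict(initial_simplex=np.vstack([x0,x0+np.diag([.005,.005,.06])]),xatol=1e-5))
    d=b.x-x0;c,s=np.cos(-.2195),np.sin(-.2195);print(cams,ze,"off board xy mm",np.round(1000*np.array([c*d[0]+s*d[1],-s*d[0]+c*d[1]]),1),"yaw",round(d[2],3),round(b.fun))
E
python3 sil.py
```

```text
top 24.0 133.0
1360.8257
scene 37.0 117.0
1347.4249
['top'] 0.002 off board xy mm [ 0.8 -3.2] yaw 0.007 376
['top'] 0.01 off board xy mm [ 0.5 -3.2] yaw 0.005 373
['scene'] 0.002 off board xy mm [ -6.1 -19.8] yaw 0.067 487
['scene'] 0.01 off board xy mm [ -5.7 -19.4] yaw 0.086 446
['top', 'scene'] 0.002 off board xy mm [-0.1 -4.3] yaw 0.009 1060
['top', 'scene'] 0.01 off board xy mm [-0.2 -4.2] yaw -0.002 1007
```

```bash
sed -i 's/^    print(ms\[cam\].sum())/    ms[cam]*=cv2.morphologyEx((ms[cam]>.5).astype(np.uint8)*(im<165),cv2.MORPH_OPEN,np.ones((5,5)))>0; L=cv2.connectedComponents((ms[cam]>.4).astype(np.uint8))[1]; u=proj(cam,[.6038,.0024,.037]).astype(int); ms[cam]*=L==L[u[1],u[0]]\n    print(ms[cam].sum()); cv2.imwrite(f"pics\/m_{cam}.png",cv2.resize(ms[cam][130:350,215:375]*255,None,fx=2.4,fy=2.4))/' sil.py; python3 sil.py; python3 -c "
import cv2,numpy as np;cv2.imwrite('pics/m.png',np.hstack([cv2.imread('pics/m_top.png'),cv2.imread('pics/m_scene.png')]))"
```

```text
top 24.0 133.0
995.07336
scene 37.0 117.0
826.55005
['top'] 0.002 off board xy mm [ 1.  -2.8] yaw 0.003 98
['top'] 0.01 off board xy mm [ 0.7 -3. ] yaw -0.001 94
['scene'] 0.002 off board xy mm [ -3.2 -10.2] yaw 0.027 146
['scene'] 0.01 off board xy mm [-2.  -7.5] yaw -0.029 112
['top', 'scene'] 0.002 off board xy mm [ 0.1 -4.6] yaw 0.007 323
['top', 'scene'] 0.01 off board xy mm [ 0.1 -4.3] yaw -0.007 268[ WARN:0@0.348] global loadsave.cpp:1063 imwrite_ Unsupported depth image for selected encoder is fallbacked to CV_8U.
```

View pics/m.png

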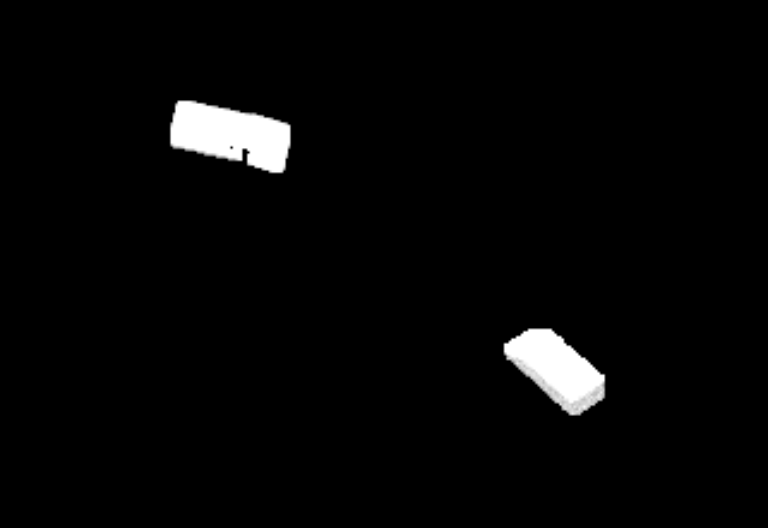

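```bash
cat >> sil.py <<'E'
print("--")
RC={"top":(.6041,.00185),"scene":(.60354,.0031)}
def f(p,cams):
    return sum(np.abs(sil(c,[RC[c][0]+.976*p[0]+.218*p[1],RC[c][1]-.218*p[0]+.976*p[1],p[2]-.2195-np.pi/2],p[3])-ms[c]).sum() for c in cams)
for cams in(["top"],["scene"],["top","scene"]):
    x0=np.array([0,-.003,0,.008]);b=minimize(f,x0,args=(cams,),method="Nelder-Mead",options=dict(initial_simplex=np.vstack([x0,x0+np.diag([.004,.004,.05,.008])]),xatol=1e-5,maxiter=600))
    print(cams,np.round(b.x*1000,1),round(b.fun))
E
python3 sil.py|sed -n '/--/,$p'
```

```text
--
['top'] [  0.8  -2.5 -11.4   8.6] 94
['scene'] [ -2.1  -8.7 -17.3  10.4] 113
['top', 'scene'] [  0.1  -3.3 -12.5  15.7] 257[ WARN:0@0.220] global loadsave.cpp:1063 imwrite_ Unsupported depth image for selected encoder is fallbacked to CV_8U.
```

The offset is about 3 mm towards the blade. I'll mend it: go back, regrip, lift slightly, shift +3 mm along the tool's x, and set it down.

```bash
python3 to.py .6037 .0026 .2 1.351
```

```text
37.5 [ 0.463  -0.2985  0.1979] [-3.140e+00 -1.000e-03  1.807e+00] [-0.14  0.21  0.72  1.73 -0.14  1.26  0.85] F [-0.1  0.4 -0.2] w 87.0 g 0.0
shift [259.8 207.3  -2.1] turn [-0.001 -0.     0.456]
```

>>> move_arm(moves=[10,8,0,0,0,0.02,35,28,0,0,0,0.06,70,56,0,0,0,0.12,105,84,0,0,0,0.19,140,112,0,0,0,0.26,175,140,0,0,0,0.33,208,166,0,0,0,0.39,236,188,0,0,0,0.43,254,203,0,0,0,0.455,260,207,0,0,0,0.456])

```text
time_s: 38.5
eef_pos: [0.6037, 0.0093, 0.1977]
tcp_rot: [-3.14, -0.001, 1.36]
force: [-0.7, 0.2, 0.4]
width: 0.997
grasp_force: 0.0
```

>>> move_arm(moves=[0,0,10,0,0,0,0,0,30,0,0,0,0,0,50,0,0,0,0,0,65,0,0,0,0,0,75,0,0,0,0,0,80,0,0,0,0,0,80,0,0,0])

```text
time_s: 39.2
eef_pos: [0.6031, 0.0032, 0.1184]
tcp_rot: [-3.141, 0.0, 1.353]
force: [-0.0, 0.4, 0.3]
width: 1.002
grasp_force: 0.0
```

```bash
python3 to.py .6037 .0026 .0103 1.351
```

```text
39.2 [0.6031 0.0032 0.1184] [-3.141  0.     1.353] [-0.53  0.4   0.56  1.67 -0.23  1.14 -0.12] F [-0.   0.4  0.3] w 87.1 g 0.0
shift [ -0.4   0.8 108.1] turn [-0.     0.     0.002]
```

>>> move_arm(moves=[0,0.5,12,0,0,0.002,0,0.5,32,0,0,0.002,0,0.5,54,0,0,0.002,0,0.5,74,0,0,0.002,0,0.5,89,0,0,0.002,0,0.5,99,0,0,0.002,0,0.5,105,0,0,0.002,0,0.5,107,0,0,0.002,0,0.5,107.5,0,0,0.002,0,0.5,107.5,0,0,0.002])

```text
time_s: 40.2
eef_pos: [0.6042, 0.0034, 0.0118]
tcp_rot: [3.141, -0.0, 1.352]
force: [0.0, -0.7, 0.0]
width: 0.998
grasp_force: 0.0
```

>>> move_arm(moves=[0,0,0,0,0,0,0,0,0,0,0,0,0,0,0,0,0,0,0,0,0,0,0,0,0,0,0,0,0,0,0,0,0,0,0,0,0,0,0,0,0,0,0,0,0,0,0,0,0,0,0,0,0,0], jaw=30, grip_force=22)

```text
time_s: 41.1
eef_pos: [0.6038, 0.0034, 0.0112]
tcp_rot: [-3.142, -0.0, 1.352]
force: [0.6, -0.6, -0.7]
width: 0.464
grasp_force: 22.0
```

```bash
python3 to.py .6042 .0053 .014 1.351
```

```text
41.1 [0.6038 0.0034 0.0112] [-3.142 -0.     1.352] [-0.48  0.53  0.51  1.75 -0.31  0.94 -0.07] F [ 0.6 -0.6 -0.7] w 40.4 g 22.0
shift [ 1.9 -0.  -2.8] turn [-0.    -0.     0.001]
```

Gripped. Lift 4 mm, shift 3 mm and lower.

>>> move_arm(moves=[0,0,-2,0,0,0,0,0,-4,0,0,0,1,0,-4,0,0,0,2,0,-4,0,0,0,3,0,-4,0,0,0,3,0,-4,0,0,0,3,0,-3,0,0,0,3,0,-2,0,0,0,3,0,-1,0,0,0,3,0,-0.5,0,0,0])

```text
time_s: 42.1
eef_pos: [0.6044, 0.0063, 0.0116]
tcp_rot: [-3.141, 0.0, 1.352]
force: [0.6, 0.1, -2.2]
width: 0.459
grasp_force: 22.0
```

>>> move_arm(moves=[0,0,0.4,0,0,0,0,0,0.8,0,0,0,0,0,0.8,0,0,0])

```text
time_s: 42.4
eef_pos: [0.6044, 0.0063, 0.0112]
tcp_rot: [-3.142, -0.0, 1.352]
force: [-2.0, -0.4, 2.5]
width: 0.455
grasp_force: 22.0
```

Set down; releasing and rising, then back to the side tray stand.

>>> move_arm(moves=[0,0,-0.3,0,0,0,0,0,-0.3,0,0,0,0,0,-0.3,0,0,0,0,0,-0.3,0,0,0,0,0,-0.3,0,0,0,0,0,-0.3,0,0,0,0,0,-0.3,0,0,0,0,0,-0.3,0,0,0], jaw=87)

```text
time_s: 43.2
eef_pos: [0.6044, 0.0063, 0.0112]
tcp_rot: [-3.142, -0.0, 1.352]
force: [-0.0, 0.7, 0.6]
width: 0.984
grasp_force: 0.0
```

>>> move_arm(moves=[0,0,-6,0,0,0,0,0,-20,0,0,0,0,0,-45,0,0,0,0,0,-80,0,0,0,0,0,-115,0,0,0,0,0,-150,0,0,0,0,0,-175,0,0,0,0,0,-187,0,0,0,0,0,-190,0,0,0])

```text
time_s: 44.1
eef_pos: [0.605, 0.0063, 0.203]
tcp_rot: [3.139, -0.001, 1.352]
force: [0.4, 0.6, -0.2]
width: 0.998
grasp_force: 0.0
```

```bash
python3 to.py .4642 -.2982 .2 1.81
```

```text
44.1 [0.605  0.0063 0.203 ] [ 3.139e+00 -1.000e-03  1.352e+00] [-0.55  0.33  0.59  1.58 -0.19  1.29 -0.16] F [ 0.4  0.6 -0.2] w 86.8 g 0.0
shift [-327.8  -71.3    2.4] turn [ 0.003 -0.001 -0.458]
```

>>> move_arm(moves=[-12,-3,0,0,0,-0.02,-42,-9,0,0,0,-0.06,-85,-19,0,0,0,-0.12,-130,-29,0,0,0,-0.18,-175,-39,0,0,0,-0.25,-220,-48,0,0,0,-0.32,-262,-57,0,0,0,-0.297,-297,-65,0,0,0,-0.43,-320,-70,0,0,0,-0.458,-328,-71,0,0,0,-0.458])

```text
time_s: 45.1
eef_pos: [0.4616, -0.3008, 0.2002]
tcp_rot: [-3.14, -0.0, 1.806]
force: [-0.1, 0.3, 0.2]
width: 0.996
grasp_force: 0.0
```

```bash
python3 chk.py 9 >/dev/null; sed -i 's/"t8"/"t9"/;s/"s8"/"s9"/' sil.py; python3 sil.py 2>/dev/null|sed -n '/--/,$p'; python3 to.py .4642 -.2982 .0837 1.81
```

```text
--
['top'] [  0.3   0.6 -14.2   6.8] 91
['scene'] [-2.4 -5.1 10.2  9. ] 120
['top', 'scene'] [ -0.2  -0.6 -19.1  14.3] 253
45.2 [ 0.4632 -0.2988  0.2004] [-3.140e+00 -1.000e-03  1.807e+00] [-0.14  0.21  0.72  1.72 -0.14  1.27  0.85] F [ 0.6  0.3 -0.2] w 86.8 g 0.0
shift [  0.3   1.3 116.7] turn [-0.001 -0.001 -0.003]
```

The adze is now centred within about 1 mm. Next, the stand goes back.

>>> move_arm(moves=[0,0.5,12,0,0,-0.003,0,0.8,34,0,0,-0.003,0,0.8,58,0,0,-0.003,0,0.8,80,0,0,-0.003,0,0.8,97,0,0,-0.003,0,0.8,108,0,0,-0.003,0,0.8,114,0,0,-0.003,0,0.8,116,0,0,-0.003,0,0.8,116,0,0,-0.003,0,0.8,116,0,0,-0.003])

```text
time_s: 46.2
eef_pos: [0.4651, -0.2984, 0.0858]
tcp_rot: [3.141, 0.0, 1.813]
force: [0.3, 0.1, -0.0]
width: 1.002
grasp_force: 0.0
```

```bash
python3 to.py .4642 -.2982 .0837 1.81
```

```text
46.2 [ 0.4651 -0.2984  0.0858] [3.141 0.    1.813] [-0.09  0.34  0.68  1.84 -0.25  1.04  0.94] F [ 0.3  0.1 -0. ] w 87.2 g 0.0
shift [ 0.4 -0.8  2.1] turn [0.001 0.    0.003]
```

>>> move_arm(moves=[0.4,-0.8,1,0,0,0.003,0.4,-0.8,1.8,0,0,0.003,0.4,-0.8,1.8,0,0,0.003])

```text
time_s: 46.5
eef_pos: [0.4638, -0.298, 0.0835]
tcp_rot: [3.141, -0.0, 1.81]
force: [-0.6, -0.7, -0.5]
width: 1.002
grasp_force: 0.0
```

>>> move_arm(moves=[0,0,0,0,0,0,0,0,0,0,0,0,0,0,0,0,0,0,0,0,0,0,0,0,0,0,0,0,0,0,0,0,0,0,0,0,0,0,0,0,0,0,0,0,0,0,0,0], jaw=35, grip_force=22)

```text
time_s: 47.3
eef_pos: [0.4637, -0.2981, 0.0834]
tcp_rot: [-3.142, -0.0, 1.81]
force: [-0.1, -0.7, 1.3]
width: 0.544
grasp_force: 22.0
```

>>> move_arm(moves=[0,0,-1,0,0,0,0,0,-4,0,0,0,0,0,-10,0,0,0,0,0,-20,0,0,0,0,0,-35,0,0,0,0,0,-53,0,0,0,0,0,-72,0,0,0,0,0,-87,0,0,0,0,0,-97,0,0,0,0,0,-100,0,0,0])

```text
time_s: 48.3
eef_pos: [0.4642, -0.2983, 0.1848]
tcp_rot: [3.14, 0.001, 1.81]
force: [-0.0, -0.5, -1.7]
width: 0.542
grasp_force: 22.0
```

```bash
python3 to.py .4945 .2812 .184 1.472
```

```text
48.3 [ 0.4642 -0.2983  0.1848] [3.14e+00 1.00e-03 1.81e+00] [-0.14  0.22  0.72  1.74 -0.16  1.23  0.86] F [-0.  -0.5 -1.7] w 47.2 g 22.0
shift [555.8 166.6   0.6] turn [0.002 0.    0.338]
```

>>> move_arm(moves=[5,1,0,0,0,0,17,5,0,0,0,0,37,11,0,0,0,0,65,19,0,0,0,0,97,29,0,0,0,0,131,39,0,0,0,0,165,49,0,0,0,0,199,60,0,0,0,0,233,70,0,0,0,0,267,80,0,0,0,0])

```text
time_s: 49.3
eef_pos: [0.4775, -0.0179, 0.1826]
tcp_rot: [-3.14, -0.0, 1.81]
force: [0.7, 0.7, -2.9]
width: 0.537
grasp_force: 22.0
```

>>> move_arm(moves=[34,10,0,0,0,0.03,68,20,0,0,0,0.07,102,31,0,0,0,0.11,136,41,0,0,0,0.15,170,51,0,0,0,0.19,202,61,0,0,0,0.23,232,70,0,0,0,0.27,257,77,0,0,0,0.3,276,83,0,0,0,0.325,286,86,0,0,0,0.338])

```text
time_s: 50.3
eef_pos: [0.493, 0.2805, 0.1822]
tcp_rot: [-3.14, 0.001, 1.473]
force: [0.1, -0.7, -2.5]
width: 0.54
grasp_force: 22.0
```

>>> move_arm(moves=[2,0,0,0,0,0,2,0,0,0,0,0,2,0,0,0,0,0,2,0,0,0,0,0])

```text
time_s: 50.7
eef_pos: [0.4946, 0.2794, 0.1836]
tcp_rot: [3.141, -0.0, 1.471]
force: [0.1, -0.2, -1.8]
width: 0.538
grasp_force: 22.0
```

```bash
python3 to.py .4945 .2812 .086 1.472
```

```text
50.7 [0.4946 0.2794 0.1836] [ 3.141 -0.     1.471] [-0.82  0.23  0.27  1.68 -0.06  1.24 -0.64] F [ 0.1 -0.2 -1.8] w 46.8 g 22.0
shift [ 1.7 -0.3 97.6] turn [ 0.    -0.    -0.001]
```

>>> move_arm(moves=[1,0,6,0,0,0,1.7,0,18,0,0,0,1.7,0,35,0,0,0,1.7,0,53,0,0,0,1.7,0,69,0,0,0,1.7,0,82,0,0,0,1.7,0,90,0,0,0,1.7,0,95,0,0,0,1.7,0,97,0,0,0,1.7,0,97,0,0,0])

```text
time_s: 51.7
eef_pos: [0.4947, 0.2823, 0.0866]
tcp_rot: [3.141, -0.0, 1.472]
force: [0.9, 1.0, -2.4]
width: 0.539
grasp_force: 22.0
```

```bash
python3 to.py .4947 .2812 .0837 1.472
```

```text
51.7 [0.4947 0.2823 0.0866] [ 3.141 -0.     1.472] [-0.81  0.33  0.25  1.78 -0.09  1.04 -0.62] F [ 0.9  1.  -2.4] w 46.9 g 22.0
shift [-1.1  0.1  2.9] turn [ 0. -0. -0.]
```

>>> move_arm(moves=[-0.7,0,0.5,0,0,0,-0.7,0,1,0,0,0,-0.7,0,1.5,0,0,0,-0.7,0,2,0,0,0,-0.7,0,2.5,0,0,0,-0.7,0,2.5,0,0,0])

```text
time_s: 52.3
eef_pos: [0.4944, 0.2815, 0.0839]
tcp_rot: [-3.141, -0.0, 1.472]
force: [-0.5, -0.5, -2.7]
width: 0.537
grasp_force: 22.0
```

>>> move_arm(moves=[0,0,0.4,0,0,0,0,0,0.7,0,0,0,0,0,0.7,0,0,0])

```text
time_s: 52.6
eef_pos: [0.4945, 0.2817, 0.0834]
tcp_rot: [3.142, -0.0, 1.472]
force: [0.3, 0.4, 0.1]
width: 0.535
grasp_force: 22.0
```

Contact (load nearly off). Releasing and heading for the jar.

>>> move_arm(moves=[0,0,0.2,0,0,0,0,0,0.2,0,0,0,0,0,0.2,0,0,0,0,0,0.2,0,0,0,0,0,0.2,0,0,0,0,0,0.2,0,0,0,0,0,0.2,0,0,0], jaw=87)

```text
time_s: 53.3
eef_pos: [0.4945, 0.2815, 0.0831]
tcp_rot: [3.142, -0.0, 1.472]
force: [-0.4, -0.1, -0.9]
width: 0.988
grasp_force: 0.0
```

>>> move_arm(moves=[0,0,-6,0,0,0,0,0,-22,0,0,0,0,0,-45,0,0,0,0,0,-70,0,0,0,0,0,-95,0,0,0,0,0,-112,0,0,0,0,0,-120,0,0,0,0,0,-120,0,0,0])

```text
time_s: 54.1
eef_pos: [0.4949, 0.2818, 0.2041]
tcp_rot: [3.14, -0.001, 1.472]
force: [0.0, 0.4, -0.5]
width: 0.998
grasp_force: 0.0
```

```bash
python3 to.py .489 -.3996 .2 1.81
```

```text
54.1 [0.4949 0.2818 0.2041] [ 3.140e+00 -1.000e-03  1.472e+00] [-0.83  0.22  0.27  1.65 -0.06  1.28 -0.65] F [ 0.   0.4 -0.5] w 86.9 g 0.0
shift [-678.6   61.5    3.2] turn [ 0.002 -0.001 -0.338]
```

>>> move_arm(moves=[-10,1,0,0,0,0,-35,3,0,0,0,0,-70,6,0,0,0,0,-110,10,0,0,0,0,-150,14,0,0,0,0,-190,17,0,0,0,0,-230,21,0,0,0,0,-270,25,0,0,0,0,-310,28,0,0,0,0,-350,32,0,0,0,0])

```text
time_s: 55.1
eef_pos: [0.4903, -0.0721, 0.202]
tcp_rot: [-3.14, -0.0, 1.471]
force: [0.6, 0.8, 0.1]
width: 0.998
grasp_force: 0.0
```

>>> move_arm(moves=[-42,4,0,0,0,-0.04,-84,8,0,0,0,-0.08,-126,11,0,0,0,-0.12,-168,15,0,0,0,-0.16,-210,19,0,0,0,-0.2,-248,22,0,0,0,-0.24,-280,25,0,0,0,-0.28,-305,28,0,0,0,-0.31,-321,29,0,0,0,-0.33,-328,30,0,0,0,-0.338])

```text
time_s: 56.1
eef_pos: [0.4871, -0.4013, 0.2017]
tcp_rot: [-3.139, -0.001, 1.807]
force: [0.4, -0.1, -0.6]
width: 1.001
grasp_force: 0.0
```

>>> move_arm(moves=[0,0,10,0,0,0,0,0,25,0,0,0,0,0,35,0,0,0,0,0,40,0,0,0,0,0,40,0,0,0])

```text
time_s: 56.6
eef_pos: [0.489, -0.3983, 0.1619]
tcp_rot: [-3.141, -0.001, 1.811]
force: [-0.6, 1.0, 0.3]
width: 1.001
grasp_force: 0.0
```

```bash
python3 to.py .489 -.3996 .0468 1.81
```

```text
56.6 [ 0.489  -0.3983  0.1619] [-3.141e+00 -1.000e-03  1.811e+00] [ 0.08  0.45  0.7   1.55 -0.3   1.25  1.07] F [-0.6  1.   0.3] w 87.1 g 0.0
shift [ -1.4  -0.2 115.1] turn [-0.001 -0.001  0.001]
```

>>> move_arm(moves=[-1,0,10,0,0,0,-1.2,0,30,0,0,0,-1.2,0,52,0,0,0,-1.2,0,74,0,0,0,-1.2,0,92,0,0,0,-1.2,0,105,0,0,0,-1.2,0,112,0,0,0,-1.2,0,114.5,0,0,0,-1.2,0,114.5,0,0,0,-1.2,0,114.5,0,0,0])

```text
time_s: 57.6
eef_pos: [0.4898, -0.4008, 0.0493]
tcp_rot: [3.141, 0.001, 1.81]
force: [-0.5, -0.6, 0.1]
width: 1.004
grasp_force: 0.0
```

```bash
python3 to.py .489 -.3996 .0468 1.81
```

```text
57.6 [ 0.4898 -0.4008  0.0493] [3.141e+00 1.000e-03 1.810e+00] [ 0.13  0.57  0.64  1.65 -0.38  1.05  1.13] F [-0.5 -0.6  0.1] w 87.3 g 0.0
shift [ 1.4 -0.5  2.5] turn [ 0.001  0.001 -0.   ]
```

>>> move_arm(moves=[1,-0.3,1.2,0,0,0,1,-0.3,2,0,0,0,1,-0.3,2,0,0,0])

```text
time_s: 57.9
eef_pos: [0.489, -0.3995, 0.0466]
tcp_rot: [3.141, -0.0, 1.81]
force: [-0.1, -0.5, -0.3]
width: 0.995
grasp_force: 0.0
```

>>> move_arm(moves=[0,0,0,0,0,0,0,0,0,0,0,0,0,0,0,0,0,0,0,0,0,0,0,0,0,0,0,0,0,0,0,0,0,0,0,0,0,0,0,0,0,0,0,0,0,0,0,0], jaw=40, grip_force=20)

```text
time_s: 58.7
eef_pos: [0.489, -0.3995, 0.0465]
tcp_rot: [3.141, -0.0, 1.81]
force: [0.1, -0.5, -0.8]
width: 0.633
grasp_force: 20.0
```

>>> move_arm(moves=[0,0,-2,0,0,0,0,0,-8,0,0,0,0,0,-20,0,0,0,0,0,-40,0,0,0,0,0,-65,0,0,0,0,0,-90,0,0,0,0,0,-115,0,0,0,0,0,-135,0,0,0,0,0,-147,0,0,0,0,0,-150,0,0,0])

```text
time_s: 59.7
eef_pos: [0.4892, -0.4001, 0.1983]
tcp_rot: [3.14, 0.001, 1.81]
force: [-0.0, 0.2, -2.8]
width: 0.634
grasp_force: 20.0
```

```bash
python3 to.py .5055 .3935 .198 1.472
```

```text
59.7 [ 0.4892 -0.4001  0.1983] [3.14e+00 1.00e-03 1.81e+00] [ 0.08  0.42  0.72  1.51 -0.28  1.31  1.06] F [-0.   0.2 -2.8] w 55.1 g 20.0
shift [ 7.672e+02  2.036e+02 -5.000e-01] turn [0.002 0.001 0.338]
```

>>> move_arm(moves=[5,1,0,0,0,0,17,5,0,0,0,0,37,10,0,0,0,0,65,17,0,0,0,0,97,26,0,0,0,0,131,35,0,0,0,0,165,44,0,0,0,0,199,53,0,0,0,0,233,62,0,0,0,0,267,71,0,0,0,0])

```text
time_s: 60.7
eef_pos: [0.4937, -0.1207, 0.1956]
tcp_rot: [-3.14, -0.001, 1.811]
force: [0.7, 0.3, -3.9]
width: 0.637
grasp_force: 20.0
```

>>> move_arm(moves=[34,9,0,0,0,0,68,18,0,0,0,0,102,27,0,0,0,0,136,36,0,0,0,0,170,45,0,0,0,0,204,54,0,0,0,0,238,63,0,0,0,0,272,72,0,0,0,0,306,81,0,0,0,0,340,90,0,0,0,0])

```text
time_s: 61.7
eef_pos: [0.5001, 0.2302, 0.1955]
tcp_rot: [-3.14, 0.0, 1.811]
force: [0.5, -0.1, -2.7]
width: 0.633
grasp_force: 20.0
```

>>> move_arm(moves=[32,8,0,0,0,0.03,62,16,0,0,0,0.07,88,23,0,0,0,0.11,110,29,0,0,0,0.15,128,34,0,0,0,0.2,142,38,0,0,0,0.25,152,40,0,0,0,0.29,158,42,0,0,0,0.32,160,42.5,0,0,0,0.338,160,42.5,0,0,0,0.338])

```text
time_s: 62.7
eef_pos: [0.504, 0.3941, 0.1957]
tcp_rot: [-3.141, 0.001, 1.473]
force: [-0.2, -0.2, -4.4]
width: 0.63
grasp_force: 20.0
```

```bash
python3 to.py .5055 .3935 .0468 1.472
```

```text
62.7 [0.504  0.3941 0.1957] [-3.141e+00  1.000e-03  1.473e+00] [-0.95  0.38  0.28  1.47 -0.11  1.31 -0.76] F [-0.2 -0.2 -4.4] w 54.8 g 20.0
shift [ -0.3   1.7 148.9] turn [-0.001  0.001  0.001]
```

>>> move_arm(moves=[0,0.5,8,0,0,0,0,0.5,28,0,0,0,0,0.5,53,0,0,0,0,0.5,78,0,0,0,0,0.5,101,0,0,0,0,0.5,120,0,0,0,0,0.5,133,0,0,0,0,0.5,140,0,0,0,0,0.5,144,0,0,0,0,0.5,145,0,0,0])

```text
time_s: 63.7
eef_pos: [0.5057, 0.3938, 0.0517]
tcp_rot: [3.141, -0.0, 1.472]
force: [0.7, 1.2, -3.2]
width: 0.629
grasp_force: 20.0
```

```bash
python3 to.py .5055 .3935 .0468 1.472
```

```text
63.7 [0.5057 0.3938 0.0517] [ 3.141 -0.     1.472] [-0.93  0.51  0.26  1.61 -0.14  1.04 -0.73] F [ 0.7  1.2 -3.2] w 54.7 g 20.0
shift [-0.3 -0.2  4.9] turn [ 0. -0. -0.]
```

>>> move_arm(moves=[0,0,1,0,0,0,0,0,2,0,0,0,0,0,3,0,0,0,0,0,3.5,0,0,0,0,0,4,0,0,0,0,0,4.3,0,0,0,0,0,4.3,0,0,0])

```text
time_s: 64.4
eef_pos: [0.5055, 0.3938, 0.0472]
tcp_rot: [-3.142, -0.0, 1.472]
force: [-0.3, -0.1, -2.5]
width: 0.634
grasp_force: 20.0
```

>>> move_arm(moves=[0,0,0.4,0,0,0,0,0,0.6,0,0,0,0,0,0.6,0,0,0])

```text
time_s: 64.7
eef_pos: [0.5055, 0.3938, 0.0466]
tcp_rot: [-3.142, -0.0, 1.472]
force: [-0.5, 0.6, -3.9]
width: 0.636
grasp_force: 20.0
```

>>> move_arm(moves=[0,0,0.4,0,0,0,0,0,0.7,0,0,0,0,0,0.7,0,0,0])

```text
time_s: 65.0
eef_pos: [0.5056, 0.3939, 0.0465]
tcp_rot: [3.141, -0.0, 1.472]
force: [-2.2, -2.0, 4.0]
width: 0.634
grasp_force: 20.0
```

>>> move_arm(moves=[0,0,-0.3,0,0,0,0,0,-0.3,0,0,0,0,0,-0.3,0,0,0,0,0,-0.3,0,0,0,0,0,-0.3,0,0,0,0,0,-0.3,0,0,0,0,0,-0.3,0,0,0], jaw=87)

```text
time_s: 65.7
eef_pos: [0.5056, 0.3938, 0.0463]
tcp_rot: [3.142, -0.0, 1.472]
force: [-0.5, 0.1, -0.4]
width: 0.997
grasp_force: 0.0
```

>>> move_arm(moves=[0,0,-8,0,0,0,0,0,-28,0,0,0,0,0,-58,0,0,0,0,0,-90,0,0,0,0,0,-120,0,0,0,0,0,-145,0,0,0,0,0,-165,0,0,0,0,0,-175,0,0,0,0,0,-178,0,0,0])

```text
time_s: 66.6
eef_pos: [0.5058, 0.394, 0.2256]
tcp_rot: [3.14, -0.002, 1.472]
force: [0.8, 0.8, 0.4]
width: 0.999
grasp_force: 0.0
```

>>> move_arm(moves=[10,10,0,0,0,0,35,-15,0,0,0,0,70,-40,0,0,0,0,105,-70,0,0,0,0,135,-105,0,0,0,0,155,-140,0,0,0,0,170,-170,0,0,0,0,180,-190,0,0,0,0,185,-200,0,0,0,0,185,-200,0,0,0,0])

```text
time_s: 67.6
eef_pos: [0.3232, 0.5982, 0.2233]
tcp_rot: [-3.141, 0.001, 1.474]
force: [-0.2, -0.8, -0.7]
width: 1.0
grasp_force: 0.0
```

```bash
sed 's/^top=save.*/top=save("top","t10");sc=save("scene","s10")/' m2.py | sed '/^top=cv2/c top=save("top","t10");sc=save("scene","s10")' | sed '/^run("adze"/d' > m3.py; python3 m3.py | grep -E "jar|stand"; python3 to.py .5 .3 .2 1.4; python3 -c "
import cv2,numpy as np
a=cv2.imread('pics/s10.png')[170:400,140:540];b=cv2.imread('pics/t10.png')[100:310,80:560]
cv2.imwrite('pics/c10.png',np.vstack([cv2.resize(a,(522,300),interpolation=2),cv2.resize(b,(686,300),interpolation=2)[:,:522]]))"
```

```text
jarseat [0.5056 0.3934]
standseat [0.4946 0.2819]
jar ['top'] [0.505  0.3938] 63 [np.float32(891.0)]
jar ['scene'] [0.5034 0.3919] 105 [np.float32(1346.0)]
jar ['top', 'scene'] [0.5046 0.3924] 183 [np.float32(891.0), np.float32(1346.0)]
stand ['top'] [0.4934 0.2804] 113 [np.float32(824.0)]
stand ['scene'] [0.4906 0.2789] 198 [np.float32(1071.0)]
stand ['top', 'scene'] [0.4915 0.2788] 319 [np.float32(824.0), np.float32(1071.0)]
68.2 [0.325  0.5975 0.2243] [ 3.142 -0.     1.472] [-1.27  0.45  0.19  1.3  -0.08  1.39 -1.18] F [ 0.2 -0.9  0.6] w 87.0 g 0.0
shift [-278.7  203.6   24.3] turn [ 0.    -0.     0.072]
```

View pics/c10.png

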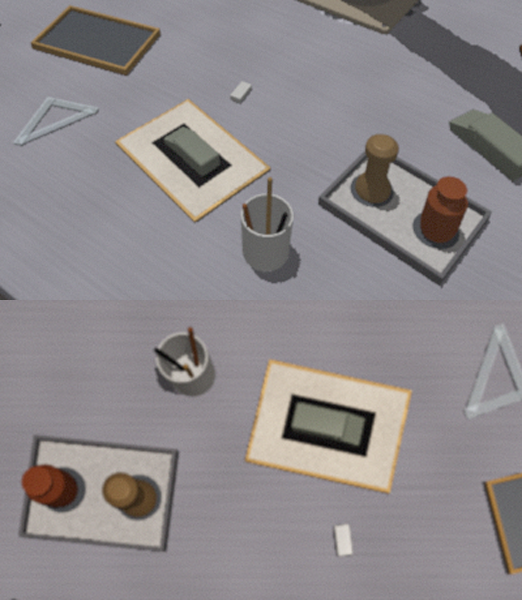

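The jar and stand are upright on their seats (scene 440,215 and 380,170), the adze is centred in the black rectangle (190,150), and the bystanders are undisturbed. Handing in.

```bash
python3 -c "
from workcell import r
print(r.finish_job())"
```

```text
the job is handed in; nothing more can be done
None
```

The job is handed in at about 68 s: the adze lies flat, centred on the black rectangle to about 1 mm after I regripped it once to correct a 3 mm offset. The jar and the lamp stand are back upright on their seats, to about 1–3 mm by the cameras; I had to grip the stand by its head because the fingers met it before reaching the waist.

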